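# Sort the desk clutter back into case and trays

## Task

Put the things scattered on the desk back where their kind belongs: press the charger block and the earphone case fully home into their own cutouts in the foam of the travel case (charger prongs towards the lid), lay the highlighter beside the pen and the eraser in the empty small bay of the wooden tray, and lay the black battery in the free bay of the battery tray. Leave the lip balm where it lies.

Things in the scene. Friction and masses are not known exactly. Their poses are not given: they have to be found in the camera images.
- tech_case: Black travel case, fixed, base 100 (x) x 172 (y) x 26 mm, lid open flat behind (to x = 158). Origin: centre of the base's underside. Grey foam, top z = 24. Cutouts along y: charger at y = 53, with prong channel to +x; USB stick, stays; earphone case at y = -43. Their floors: z = 8. Lips slope out 6 mm over the top 12. Room 3 mm each side in x; springy walls across y 1.5 mm too tight each.
- stationery_tray: Light wooden tray, fixed, 130 (x) x 164 (y) mm; origin: centre of its underside. Floor z = 4 mm, wall tops z = 16. Pen bay at the front: inside x = -60 to -8, y = -77 to 77; a brown pen lies along its far side (x = -21 to -10), the highlighter belongs at x = -60 to -21. Behind, inside x = -4 to 60: a bay with a roll of tape at y = -77 to -10 and the empty eraser bay at y = -6 to 77.
- battery_tray: White two-bay battery tray, fixed, 96 (x) x 72 (y) mm; origin: centre of its underside. Floor z = 4 mm, wall tops z = 15. The far bay (centre x = 23) holds a green AA cell along y, top z = 18; the near bay, inside x = -44 to -2, y = -32 to 32, is empty, for the black cell lying along y.
- charger_block: Black charger block, loose, lying flat, 62 (x) x 38 (y) x 24 (z) mm. Origin: centre of the underside of the 62 mm; solid body x = -31 to 15, prongs x = 15 to 31. Grasp the body (centre x = -8) across y. Home: origin at x = -2, y = 53, z = 8 in the case frame, x axes alike. Laid in, it sticks half way; 5 to 12 N down on its top (shut fingertips will do) presses it home, and the foam holds it.
- earphone_case: Black rounded earphone case, shut, loose, 46 (x) x 58 (y) x 24 (z) mm, small green light on its -x face. Origin: centre of its underside. Grasp across x (46 mm). Home: origin at x = 0, y = -43, z = 8 in the case frame, long side along the case's y, either way round. Laid in, it sticks half way; 5 to 12 N down on its top presses it home, and the foam holds it.
- highlighter: Dark grey marker pen, loose, lying along its own y axis, 15 (x) x 125 (y) x 16 (z) mm. Origin: centre of its underside. It does not roll.
- eraser: Eraser in a blue sleeve with white ends, loose, 22 (x) x 50 (y) x 12 (z) mm. Origin: centre of its underside.
- battery: Black AA cell with a brass-coloured end, loose, lying along its own y axis, 14 (x) x 50 (y) x 14 (z) mm; it does not roll. Origin: centre of its underside.
- lip_balm: Lip balm stick, pink with a white cap, loose, lying along its own y axis, 18 (x) x 68 (y) x 18 (z) mm. Origin: centre of its underside. It stays on the desk.
There are look-alikes about, which are no part of the job. What is shaped like the eraser but green is not meant. What is shaped like the earphone_case but white is not meant.

How it is judged:
By the outcome, as a careful person would: the job done as asked, in the order asked, and still so for the second after the job is handed in, with the robot touching nothing.
It also fails if it takes over 128 s, if anything falls off the work surface, if the arm or the gripper's body presses on something with over 40 N, if the wrist force passes 120 N, or if a joint passes its speed limit or range.

## Robot

A 6-joint arm with a two-finger parallel gripper is mounted at the origin on a cart in front of the work surface, level with it; the furniture and walls round the work are solid. World frame = base frame: x ahead of the robot, y to its left, z up, the work surface at z = 0. Lengths are in mm, angles in rad, forces in N, time in s.
With the tool pointing down it reaches from about 350 to 950 mm from the base axis. Payload 17.4 kg.
Tool frame: the origin (TCP) lies midway between the tips of the shut fingers; the grasp point (between the pads) lies 19 mm behind it (grip_point_offset is the z of the grasp point in the tool frame, in mm); z points along the fingers, y is the line along which they close (so a half turn about z gives the same grasp; the last joint's range is limited). The gripper opens to 93 mm and grips with 3 to 60 N. Pads are 15 mm wide; open, the fingers measure 128 mm over their backs; the gripper's body (75 mm by 188 mm) begins 65 mm behind the grasp point.
Start: joints at [1.28, 0.116, 1.442, -0, 1.584, -0.038], TCP at [168.836, 653.549, 218.646] pointing down, gripper open.
Joint ranges: [-2.83, 2.83], [-0.83, 2.19], [0.07, 2.5], [-1.14, 4.28], [0.01, 3], [-2.97, 2.97]. Speed limits (rad/s): [1.89, 1.89, 2.22, 3.14, 3.14, 3.14].

## Interface

Orientations are given as a unit quaternion [w, x, y, z].
In Python, from cell import * gives the robot as it stands.
- The arm moves only by the tool drive_tool, never from a script. Its argument "deltas" is one flat list of numbers, 6 for each row, row after row: the shift along the tool's x, y, z normalised to -1 to 1, where 1 is 0.075 m, then the turn, a rotation vector about the tool's x, y, z normalised to -1 to 1, where 1 is 360 degrees. A call has 1 to 5 rows; each row shifts and turns the commanded pose from where the row before left it, along the tool's axes as they then stand; what a row does not reach is not made up. A row lasts 1/8 s, in which the tool goes at most 62.5 mm and 10.7 degrees, less where a joint would pass 70% of its speed; a pose out of reach is approached as far as the arm can. A call with a number of a shift or a turn outside -1 to 1 is refused whole. A call with a gripper value outside its range is refused whole. "gripper" is the opening, from -1 (shut) to 1 (fully open), set as the call begins (left out, the last holds). The fingers move at their own pace and stop on an object; "force" is the grip in N (left out, the last holds). Time passes only in rows, so rows that do not move let the fingers close. It gives the time, the measured TCP pose, the force, the opening and the grip force at its end, in the units of the state.
- read_state(): the state, without advancing time (a new reading comes with each control period).
- read_camera(name): name is "scene" or "top" or "wrist"; returns (picture, depth): 480x640x3 uint8, blue, green, red; 480x640 float32, mm along the optical axis (not along the pixel's ray), 0 where there is no reading.
- calibration(name): a dict with "intrinsics" (3x3 intrinsics, pixels), "k1" (the pictures are not rectified: a ray, as slopes to the right and down, at radius r is drawn at 1 + k1 r^2 times it, then the intrinsics apply), "view" (4x4, takes a point from world to camera coordinates). Camera axes: x right, y down, z forward; pixel columns grow to the right and rows downward; lengths in mm; the calibration is good to about 2 mm. A picture is of the moment at which its call begins: read the wrist's pose just before it. calibration takes no time and is no camera call; for the wrist camera it gives the pose at the moment of the call.
- hand_in(): hands the job in; it is judged then, once.
The state is a dict: "time_s": time; "joint_pos": joint angles; "joint_vel": joint speeds; "tau": joint torques, N m; "tool_pos": TCP position; "eef_rot": TCP orientation; "ft_force": force on the tool from outside, world axes, zero at the start; "torque": the same for the moment, N m; "finger_gap": finger opening in mm; "gripper_force": force on a finger pad.
Only numpy, scipy, OpenCV 4.12 (cv2) and the standard library are available. Lean on these libraries where they do the work, as an engineer would, in place of code of your own. Each camera call takes 0.05 s, during which the arm holds its last target. There are 200 camera calls.

## Working session

There is one attempt and no reset: what is moved stays moved. The work goes in short steps, Python scripts to look and compute and a tool call to move; the robot and the scene stay as the last step left them, time stands still between calls to the robot, and variables do not carry over. Pictures are saved under pics/ and viewed, at most 14 in all, crops included, and the job is handed in when it is done.

Besides the shell and the picture viewer there is one more tool, called after ">>>" as name(argument=value, ...) on one line, values as JSON. drive_tool: Moves the arm, as the interface text tells. Its arguments: {"type":"object","properties":{"deltas":{"type":"array","items":{"type":"number","minimum":-1,"maximum":1}},"gripper":{"type":"number"},"force":{"type":"number"}},"required":["deltas"]}

```bash
ls; mkdir -p pics; cat > h.py <<'E'
from cell import *
import numpy as np, cv2
from scipy.spatial.transform import Rotation as R
def shot(n,tag):
    c=calibration(n); p,d=read_camera(n); np.savez(f'pics/{tag}.npz',p=p,d=d,K=c['intrinsics'],k1=c['k1'],V=c['view']); cv2.imwrite(f'pics/{tag}.png',p); return p,d
def load(tag):
    return dict(np.load(f'pics/{tag}.npz'))
def ray(s,uv):
    uv=np.atleast_2d(np.array(uv,float)); K=s['K'];k=float(s['k1'])
    m=cv2.undistortPoints(uv.reshape(-1,1,2),K,np.array([k,0,0,0,0.])).reshape(-1,2)
    V=s['V'];Rm=V[:3,:3];o=-Rm.T@V[:3,3]
    return o,np.c_[m,np.ones(len(m))]@Rm
def plane(s,uv,z):
    o,d=ray(s,uv); return o+d*((z-o[2])/d[:,2])[:,None]
def cloud(s):
    v,u=np.mgrid[0:480,0:640]; o,d=ray(s,np.c_[u.ravel(),v.ravel()]); return (o+d*s['d'].reshape(-1,1)).reshape(480,640,3)
def proj(s,P):
    P=np.atleast_2d(P);c=P@s['V'][:3,:3].T+s['V'][:3,3];m=c[:,:2]/c[:,2:];r2=(m**2).sum(1,keepdims=True)
    m=m*(1+float(s['k1'])*r2);return m@s['K'][:2,:2].T+s['K'][:2,2]
E
python3 -c "
from h import *
shot('top','top0');shot('scene','scene0');s=read_state();print(s)
for n in('top','scene','wrist'):print(calibration(n))"
```

```text
pics
{'time_s': 0.1, 'joint_pos': array([ 1.28021396e+00,  1.16444433e-01,  1.44219914e+00,  8.54247420e-06,
        1.58402070e+00, -3.77693790e-02]), 'joint_vel': array([-0.00066556, -0.00087959, -0.00145264, -0.00165968, -0.00216936,
       -0.00067387]), 'tau': array([ 1.68352708e-03, -7.22900105e+01, -6.23868513e+01,  7.80935003e-02,
        2.27384409e-02, -5.78729077e-05]), 'tool_pos': array([168.76842884, 653.36502948, 217.97426438]), 'eef_rot': array([-9.17863504e-05,  1.26070059e-01,  9.92021196e-01, -5.27909867e-04]), 'ft_force': array([-0.53162817,  0.03825072, -0.22019394]), 'torque': array([-0.01203547,  0.04045237, -0.03318249]), 'gripper_force': 0.0, 'finger_gap': 93.18599016481787}
{'intrinsics': array([[558.44581125,   0.        , 319.54922102],
       [  0.        , 558.44581125, 232.56402213],
       [  0.        ,   0.        ,   1.        ]]), 'k1': -0.12347528383579788, 'view': array([[-9.63569314e-02, -9.95346756e-01, -4.21268269e-04,
         8.46441538e+01],
       [-9.67657142e-01,  9.37754907e-02, -2.34191828e-01,
         5.22004527e+02],
       [ 2.33141
[... 554 characters left out ...]
01,  5.89549143e-01, -4.61008191e-01,
         6.82736254e+02],
       [ 0.00000000e+00,  0.00000000e+00,  0.00000000e+00,
         1.00000000e+00]])}
{'intrinsics': array([[373.13997761,   0.        , 319.69859575],
       [  0.        , 373.13997761, 245.79942988],
       [  0.        ,   0.        ,   1.        ]]), 'k1': -0.0033176645264382694, 'view': array([[ 2.50731231e-01,  9.68055506e-01, -1.54492851e-03,
        -6.74165734e+02],
       [ 9.29190782e-01, -2.40216794e-01,  2.80892119e-01,
        -3.25755496e+01],
       [ 2.71548045e-01, -7.18639600e-02, -9.59738105e-01,
         3.92867705e+02],
       [ 0.00000000e+00,  0.00000000e+00,  0.00000000e+00,
         1.00000000e+00]])}
```

View pics/top0.png

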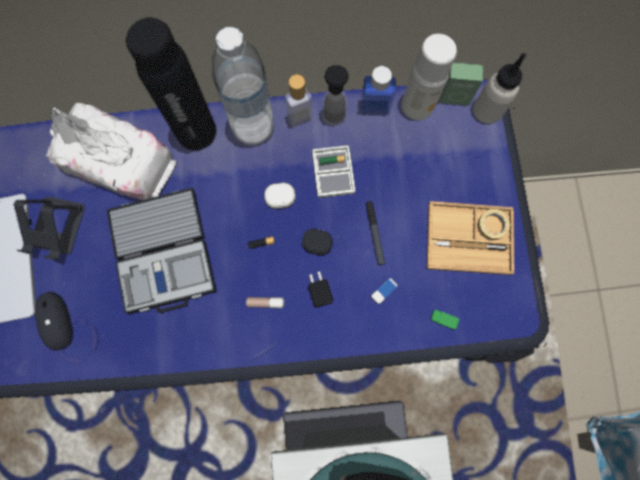

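View pics/scene0.png

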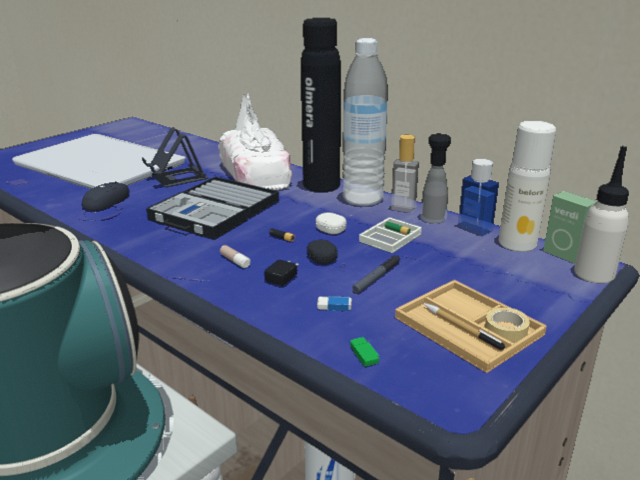

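The top view shows: case (162,250), charger (320,290), earphone case (317,241), highlighter (375,232), eraser (385,290), battery (261,242), battery tray (333,172), wooden tray (471,238), lip balm (265,302). The look-alikes are the white case (280,195) and the green eraser (445,319).

```bash
python3 -c "
from h import *
s=load('top0');C=cloud(s)
for n,uv in dict(case=(162,250),chg=(320,292),ear=(317,241),hi1=(370,204),hi2=(380,263),er=(385,290),bat=(258,243),btray=(333,172),wt=(471,238),balm=(265,302),white=(280,195),desk=(300,330),foam=(178,290)).items():
  print(n,plane(s,[uv],10)[0].round(),C[uv[1],uv[0]].round())
w=calibration('wrist');V=w['view'];o=-V[:3,:3].T@V[:3,3];print(o)
r=R.from_quat(read_state()['eef_rot'][[1,2,3,0]]);print(r.inv().apply(o-read_state()['tool_pos']),(r.inv().as_matrix()@V[:3,:3].T).round(3));print(r.as_matrix().round(3))
"
```

```text
case [535. 334.  10.] [532. 331.  23.]
chg [427.  43.  10.] [426.  43.  25.]
ear [524.  39.  10.] [521.  39.  25.]
hi1 [587. -69.  10.] [586. -69.  13.]
hi2 [471. -74.  10.] [470. -74.  13.]
er [419. -78.  10.] [419. -77.  12.]
bat [531. 151.  10.] [530. 150.  16.]
btray [659.  -5.  10.] [661.  -5.   4.]
wt [ 502. -254.   10.] [ 503. -257.    2.]
balm [419. 146.  10.] [418. 145.  18.]
white [622. 102.  10.] [618. 101.  23.]
desk [361.  86.  10.] [362.  86.   1.]
foam [456. 307.  10.] [453. 303.  26.]
[ 92.62084742 673.03768609 385.15878422]
[  78.65593567   -0.17833367 -167.18057073] [[-0.001 -0.96  -0.281]
 [ 1.    -0.    -0.001]
 [ 0.    -0.281  0.96 ]]
[[-0.968  0.25  -0.   ]
 [ 0.25   0.968 -0.001]
 [ 0.    -0.001 -1.   ]]
```

```bash
cat >> h.py <<'E'
def wrap(a): return (a+np.pi)%(2*np.pi)-np.pi
def yaw():
    q=read_state()['eef_rot']; m=R.from_quat(q[[1,2,3,0]]).as_matrix(); return np.arctan2(-m[0,1],m[1,1])
def plan(tgt,a1=None,n=None,p0=None,a0=None):
    """rows from the present pose to tgt with tool yaw a1 (tool y = (-sin a, cos a)), tool kept straight down"""
    s=read_state(); p=np.array(s['tool_pos'] if p0 is None else p0); tgt=np.array(tgt,float)
    q=R.from_quat(s['eef_rot'][[1,2,3,0]])
    a=yaw() if a0 is None else a0; a1=a if a1 is None else a1
    down=lambda a:R.from_euler('z',a)*R.from_matrix(np.diag([-1.,1,-1]))
    if p0 is not None or a0 is not None: q=down(a)
    n=n or max(1,int(np.ceil(max(np.linalg.norm(tgt-p)/50,abs(a1-a)/np.radians(10)))))
    rv=(q.inv()*down(a1)).as_rotvec()/n; out=[]
    for i in range(n):
        t=(q.inv().apply((tgt-p)/n)/75); out.append(np.r_[t,rv/2/np.pi].round(3 if np.abs(rv).max()>.02 else 4)); q=q*R.from_rotvec(rv)
    for k in range(0,n,5): print('call',', '.join(f'{x+0:g}' for r in out[k:k+5] for x in r))
E
python3 -c "
from h import *
plan([470,220,220],0)"
```

```text
call -0.485, -0.417, -0.002, 0, 0, -0.004, -0.475, -0.428, -0.002, 0, 0, -0.004, -0.465, -0.439, -0.002, 0, 0, -0.004, -0.455, -0.45, -0.002, 0, 0, -0.004, -0.445, -0.46, -0.002, 0, 0, -0.004
call -0.434, -0.47, -0.002, 0, 0, -0.004, -0.423, -0.48, -0.002, 0, 0, -0.004, -0.412, -0.49, -0.002, 0, 0, -0.004, -0.4, -0.499, -0.002, 0, 0, -0.004, -0.389, -0.508, -0.002, 0, 0, -0.004
call -0.377, -0.517, -0.002, 0, 0, -0.004
```

>>> drive_tool(deltas=[-0.485,-0.417,0,0,0,-0.004,-0.475,-0.428,0,0,0,-0.004,-0.465,-0.439,0,0,0,-0.004,-0.455,-0.45,0,0,0,-0.004,-0.445,-0.46,0,0,0,-0.004])

```text
time_s: 0.72
tool_pos: [307.2, 455.7, 218.4]
eef_rot: [-0.0, 0.063, 0.998, -0.0]
ft_force: [0.6, 1.0, 0.8]
finger_gap: 92.9
gripper_force: 0.0
```

>>> drive_tool(deltas=[-0.434,-0.47,0,0,0,-0.004,-0.423,-0.48,0,0,0,-0.004,-0.412,-0.49,0,0,0,-0.004,-0.4,-0.5,0,0,0,-0.004,-0.39,-0.51,0,0,0,-0.004])

```text
time_s: 1.35
tool_pos: [447.2, 260.6, 218.5]
eef_rot: [-0.0, 0.0, 1.0, -0.0]
ft_force: [0.2, 0.8, -0.4]
finger_gap: 93.0
gripper_force: 0.0
```

>>> drive_tool(deltas=[-0.377,-0.517,0,0,0,0,0,0,0,0,0,0,0,0,0,0,0,0])

```text
time_s: 1.72
tool_pos: [474.5, 223.4, 218.4]
eef_rot: [-0.0, 0.001, 1.0, 0.0]
ft_force: [-0.5, 0.4, -0.1]
finger_gap: 93.2
gripper_force: 0.0
```

```bash
python3 -c "
from h import *
shot('wrist','w1');print(yaw(),read_state()['tool_pos']);plan([450,-60,220],0)"
```

```text
-0.0010437625317644256 [474.33816295 223.75818183 218.47483242]
call 0.0534, -0.6306, -0.0034, 0, 0, 0, 0.0535, -0.6306, -0.0034, 0, 0, 0, 0.0536, -0.6306, -0.0034, 0, 0, 0, 0.0538, -0.6306, -0.0034, 0, 0, 0, 0.0539, -0.6306, -0.0034, 0, 0, 0
call 0.054, -0.6306, -0.0034, 0, 0, 0
```

View pics/w1.png

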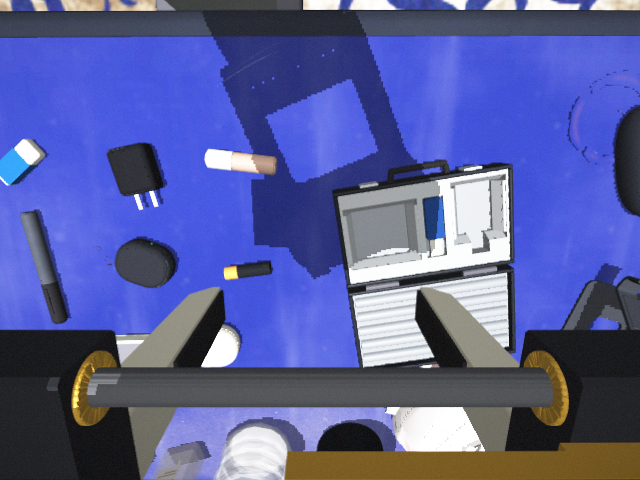

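The wrist view shows the charger (135,170, prongs down = +x), earphone case (145,262), battery (247,271, brass end to the left), lip balm (240,161), highlighter (45,265), eraser (20,162) and the case with its cutouts (380,250 earphone; 480,215 charger). The battery tray is hidden by the gripper.

>>> drive_tool(deltas=[0,-0.65,0,0,0,0,0,-0.65,0,0,0,0,0,-0.65,0,0,0,0,0,-0.65,0,0,0,0,0,-0.65,0,0,0,0])

```text
time_s: 2.4
tool_pos: [474.1, -20.9, 218.8]
eef_rot: [0.0, -0.0, 1.0, 0.0]
ft_force: [0.6, -0.6, -0.6]
finger_gap: 93.2
gripper_force: 0.0
```

>>> drive_tool(deltas=[0,-0.65,0,0,0,0,0,0,0,0,0,0,0,0,0,0,0,0])

```text
time_s: 2.78
tool_pos: [474.4, -68.2, 218.7]
eef_rot: [0.0, 0.0, 1.0, 0.0]
ft_force: [-0.5, 0.4, 0.1]
finger_gap: 92.8
gripper_force: 0.0
```

```bash
python3 -c "
from h import *
shot('wrist','w2');print(yaw(),read_state()['tool_pos'])"
```

```text
3.869735422291215e-06 [474.43412624 -67.98339782 218.67145316]
```

View pics/w2.png

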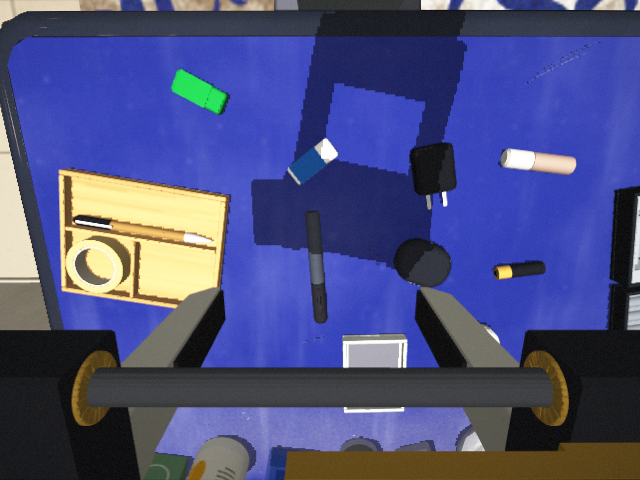

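The second view shows the eraser (313,162), charger (433,170), earphone case (422,262), highlighter (317,265), wooden tray (145,238; tape at the lower left, empty eraser bay at the lower right) and part of the battery tray (375,372).

```bash
cat >> h.py <<'E'
def rect(P):
    """centre, long side, short side, angle of the long side"""
    c,(w,h),a=cv2.minAreaRect(P[:,:2].astype(np.float32)); a=np.radians(a)
    if w<h: w,h,a=h,w,a+np.pi/2
    return np.array(c),w,h,wrap(2*a)/2
def obj(tag,xy,r=80,lo=5,pr=True):
    """raised blob nearest xy"""
    s=load(tag);C=cloud(s); m=((C[...,2]>lo)&(C[...,2]<40)&(s['d']>0)&(np.hypot(C[...,0]-xy[0],C[...,1]-xy[1])<r)).astype(np.uint8)
    n,L,st,_=cv2.connectedComponentsWithStats(m,connectivity=4)
    best=min((i for i in range(1,n) if st[i,4]>60),key=lambda i:np.hypot(*(C[L==i][:,:2].mean(0)-xy)))
    P=C[L==best]; zt=np.percentile(P[:,2],80); T=P[P[:,2]>zt-5]
    c,l,w,a=rect(T)
    if pr: print(tag,'c',c.round(1),'l,w',round(l,1),round(w,1),'ang',round(np.degrees(a),1),'ztop',round(zt,1),'n',len(T))
    return c,l,w,a,T
E
python3 -c "
from h import *
for n,xy in dict(chg=(426,43),ear=(522,39),hi=(529,-72),er=(419,-78),bat=(531,148),balm=(419,146)).items():
  print(n)
  for t in('w1','w2','top0'):
    try: obj(t,xy)
    except Exception as e: print(t,e)
for t in('w1','w2','top0'):
  C=cloud(load(t)); 
  for xy in [(350,50),(400,0),(480,120),(480,-20)]:
    m=np.hypot(C[...,0]-xy[0],C[...,1]-xy[1])<12; print(t,xy,C[m][:,2].mean().round(1),C[m][:,2].std().round(2),end=' ')
  print()
"
```

```text
chg
w1 c [425.2  43. ] l,w 46.0 37.7 ang 11.0 ztop 25.4 n 1876
w2 c [425.5  41.9] l,w 45.8 38.2 ang 12.1 ztop 25.3 n 1848
top0 c [425.1  42.7] l,w 45.8 37.2 ang 11.0 ztop 25.6 n 471
ear
w1 c [522.2  39.5] l,w 57.0 44.6 ang 66.5 ztop 25.2 n 1930
w2 c [522.4  38.6] l,w 56.7 45.0 ang 68.4 ztop 25.1 n 1920
top0 c [522.   40.2] l,w 54.2 46.4 ang 84.2 ztop 25.3 n 578
hi
w1 c [530.7 -70.9] l,w 125.3 15.6 ang 4.4 ztop 16.0 n 1556
w2 c [530.6 -72.3] l,w 124.7 14.6 ang 4.2 ztop 16.1 n 1455
top0 c [530.4 -71.5] l,w 124.3 14.6 ang 4.2 ztop 16.0 n 441
er
w1 c [418.9 -75.3] l,w 50.9 21.7 ang -50.9 ztop 13.4 n 1101
w2 c [418.9 -76.1] l,w 49.9 21.5 ang -52.6 ztop 13.4 n 1124
top0 c [417.9 -75.8] l,w 49.8 20.9 ang -51.4 ztop 13.3 n 300
bat
w1 c [532.6 145.7] l,w 48.7 13.8 ang -83.0 ztop 14.9 n 548
w2 c [532.8 145. ] l,w 51.5 14.4 ang -82.4 ztop 14.7 n 572
top0 c [532.3 146.1] l,w 49.5 14.3 ang -83.2 ztop 14.8 n 172
balm
w1 c [418.6 146.1] l,w 67.7 17.1 ang 83.6 ztop 19.1 n 1174
w2 c [418.6 145.5] l,w 69.7 17.2 ang 84.0 ztop 19.0 n 1198
top0 c [417.3 146.5] l,w 68.4 16.7 ang 84.5 ztop 18.8 n 300
w1 (350, 50) 1.2 0.8 w1 (400, 0) 1.0 0.81 w1 (480, 120) 0.9 0.74 w1 (480, -20) 1.0 0.77 
w2 (350, 50) 0.8 0.87 w2 (400, 0) 0.9 0.8 w2 (480, 120) 0.8 0.75 w2 (480, -20) 239.8 97.04 
top0 (350, 50) 0.2 1.77 top0 (400, 0) 0.1 1.92 top0 (480, 120) 0.6 1.93 top0 (480, -20) 0.3 2.14
```

```bash
cat >> h.py <<'E'
def ortho(tag,x0,x1,y0,y1,z,k=3):
    """colour picture seen from straight above on plane z: rows = x falling, cols = y falling, k px/mm"""
    s=load(tag); X,Y=np.meshgrid(np.arange(x1,x0,-1/k),np.arange(y1,y0,-1/k),indexing='ij')
    uv=proj(s,np.c_[X.ravel(),Y.ravel(),np.full(X.size,z)]).astype(np.float32).reshape(*X.shape,2)
    hz=cv2.remap(cloud(s)[...,2].astype(np.float32),uv[...,0],uv[...,1],cv2.INTER_NEAREST)
    return cv2.remap(s['p'],uv[...,0],uv[...,1],cv2.INTER_LINEAR),hz
E
python3 -c "
from h import *
a,h=ortho('w1',440,670,220,430,24,2.5)
b,_=ortho('w2',430,590,-345,-165,16,2.5)
hh=cv2.applyColorMap((np.clip(h,0,32)*8).astype(np.uint8),cv2.COLORMAP_JET)
H=max(a.shape[0],b.shape[0]);pad=lambda i:cv2.copyMakeBorder(i,0,H-i.shape[0],0,0,cv2.BORDER_CONSTANT)
im=np.hstack([pad(a),pad(hh)])[:, :]; cv2.imwrite('pics/o1.png',im[:600,:]); print(im.shape); cv2.imwrite('pics/o2.png',b)
from h import obj
C=cloud(load('w2'))
for t in('w1','w2'):
  c,l,w,an,T=obj(t,(522,39)); d=T[:,:2]-T[:,:2].mean(0); ev,E=np.linalg.eigh(d.T@d/len(d)); print(T[:,:2].mean(0),np.sqrt(ev)*4,np.degrees(np.arctan2(E[1,1],E[0,1])))
"
```

```text
(575, 1050, 3)
w1 c [522.2  39.5] l,w 57.0 44.6 ang 66.5 ztop 25.2 n 1930
[521.27305088  40.57065072] [46.60604173 58.16460235] 68.93310115073896
w2 c [522.4  38.6] l,w 56.7 45.0 ang 68.4 ztop 25.1 n 1920
[521.23194292  37.67505616] [46.37402855 58.41687669] 69.40580687810845
```

View pics/o1.png

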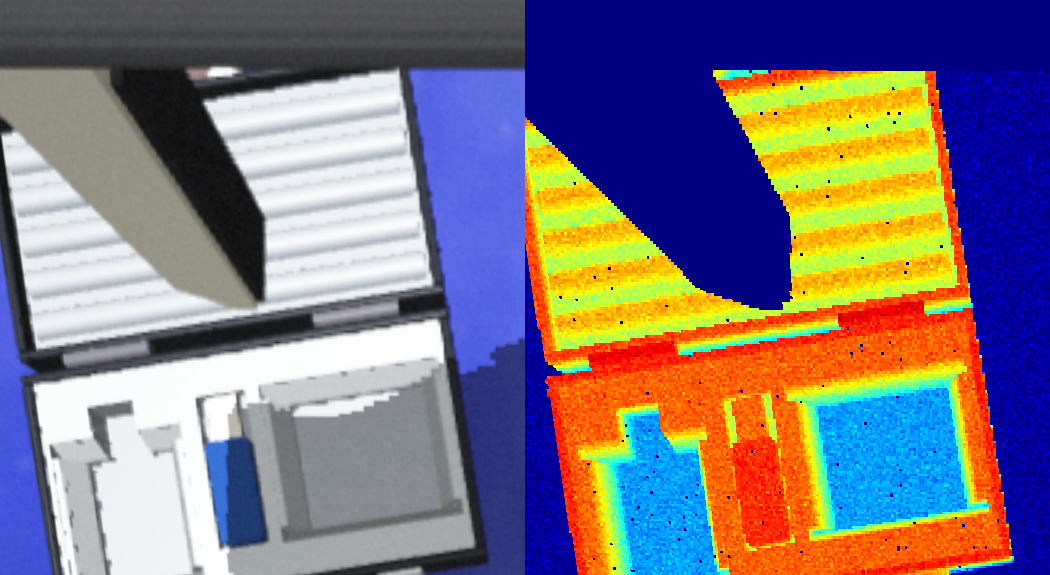

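The heightmap shows the case at about +9.5° yaw, with the earphone cutout floor at (890,455) and the charger cutout floor at (665,500).

```bash
python3 -c "
from h import *
C=cloud(load('w1')).reshape(-1,3); C=C[(C[:,0]>425)&(C[:,0]<680)&(C[:,1]>215)&(C[:,1]<435)&(C[:,2]<45)]
c0=np.array([506,327.]);th=np.radians(9)
for it in range(4):
  M=np.array([[np.cos(th),np.sin(th)],[-np.sin(th),np.cos(th)]]); L=(C[:,:2]-c0)@M.T
  hi=C[:,2]>18
  # side edges y: for x in bins, max/min y ; front edge x
  e=[];f=[]
  for x in np.arange(-40,36,4):
    q=L[hi&(abs(L[:,0]-x)<2)]; e.append((x,np.sort(q[:,1])[-2],np.sort(q[:,1])[1]))
  for y in np.arange(-70,72,4):
    q=L[hi&(abs(L[:,1]-y)<2)&(L[:,0]<20)]; f.append((y,np.sort(q[:,0])[1]))
  e=np.array(e);f=np.array(f); k1=np.polyfit(e[:,0],e[:,1],1);k2=np.polyfit(e[:,0],e[:,2],1)
  f=f[abs(f[:,1]-np.median(f[:,1]))<4]; k3=np.polyfit(f[:,0],f[:,1],1)
  dth=np.mean([k1[0],k2[0]]); print('edges',k1,k2,k3,'yaw',np.degrees(th))
  cy=(np.median(e[:,1])+np.median(e[:,2]))/2; cx=np.median(f[:,1])+50
  c0=c0+M.T@[cx,cy]; th+=(k1[0]+k2[0]-k3[0])/3
print('origin',c0,np.degrees(th),'w',np.median(e[:,1])-np.median(e[:,2]))
M=np.array([[np.cos(th),np.sin(th)],[-np.sin(th),np.cos(th)]]); L=(C[:,:2]-c0)@M.T
fl=(C[:,2]<11)&(C[:,2]>5)
for n,m in dict(ear=fl&(abs(L[:,0])<40)&(L[:,1]<-5)&(L[:,1]>-80),chg=fl&(abs(L[:,0])<40)&(L[:,1]>25)&(L[:,1]<80)).items():
  q=L[m]; print(n,'x',np.percentile(q[:,0],[.5,99.5]).round(1),'y',np.percentile(q[:,1],[.5,99.5]).round(1),'z',np.median(C[m,2]).round(1),rect(q))
print('foam z',np.median(C[(abs(L[:,0]-42)<3)&(abs(L[:,1])<60),2]))
print('lid outer x, z', L[(C[:,2]>15)&(abs(L[:,1])<80),0].max(), C[L[:,0]>60][:,2].max())
"
```

```text
edges [-1.29968307e-02  8.96900343e+01] [ 1.55130414e-02 -8.07660775e+01] [ 8.32273741e-03 -7.26929688e+01] yaw 9.0
edges [1.69807132e-03 8.54049095e+01] [ 5.75479249e-03 -8.54540676e+01] [ 1.08403965e-02 -5.01599866e+01] yaw 8.88910350890746
edges [2.33212035e-03 8.55297252e+01] [ 7.44376499e-03 -8.53222246e+01] [ 9.71331940e-03 -5.01913328e+01] yaw 8.824406399514936
edges [2.31121332e-03 8.55472842e+01] [ 7.42326349e-03 -8.53046628e+01] [ 9.73413798e-03 -5.01941385e+01] yaw 8.825601320866696
origin [483.19447017 327.6699181 ] 8.825607792093658 w 170.7611804901423
ear x [-24.7  26.5] y [-69.7 -15.1] z 9.0 (array([  0.86828804, -42.91689682]), 69.52400207519531, 51.87049865722656, np.float64(-1.5627332185637886))
chg x [-35.4  33.6] y [37.2 71.3] z 8.9 (array([-0.79977036, 57.29530334]), 69.95923614501953, 43.24335479736328, np.float64(-0.0007217166554109866))
foam z 24.977028998253274
lid outer x, z 196.13625431203448 44.89004697794968
```

View pics/o2.png

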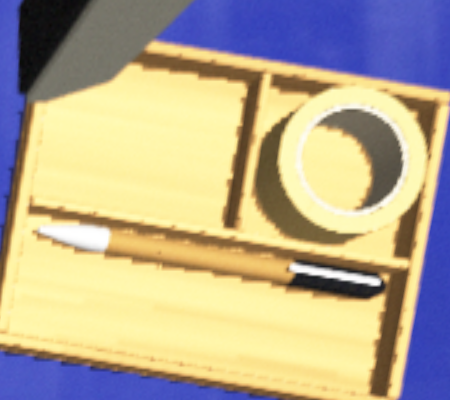

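The wooden tray is at about -9° yaw. The pen lies along the far side of its front bay, and the eraser bay (upper left) is empty. Next I fit both trays.

```bash
cat > fit.py <<'E'
from h import *
def fit(tag,c0,th,lo,hx,hy,r):
    C=cloud(load(tag)).reshape(-1,3); C=C[(np.hypot(C[:,0]-c0[0],C[:,1]-c0[1])<r)&(C[:,2]>lo)&(C[:,2]<40)]
    c0=np.array(c0,float)
    for it in range(5):
        M=np.array([[np.cos(th),np.sin(th)],[-np.sin(th),np.cos(th)]]); L=(C[:,:2]-c0)@M.T; sl=[];off=[]
        for ax,h in((0,hy),(1,hx)):   # ax: edge coordinate
            o=1-ax
            for sg in(1,-1):
                e=[]
                for t in np.arange(-h+8,h-7,4):
                    q=L[(abs(L[:,o]-t)<2),ax]*sg; q=q[abs(q-(hx if ax==0 else hy))<12]
                    if len(q)>3: e.append((t,sg*np.sort(q)[-2]))
                if len(e)>5:
                    e=np.array(e); e=e[abs(e[:,1]-np.median(e[:,1]))<5]; k=np.polyfit(e[:,0],e[:,1],1); sl.append(k[0]*(1 if ax else -1)); off.append((ax,sg,np.median(e[:,1])))
        d=[np.mean([v-sg*(hx if ax==0 else hy) for a,sg,v in off if a==ax] or [0]) for ax in(0,1)]
        c0=c0+M.T@d; th+=np.mean(sl)
    print(tag,c0.round(1),np.degrees(th).round(2),[(a,s,round(v,1)) for a,s,v in off],np.round(sl,3),'z',np.percentile(C[:,2],95).round(1))
E
python3 -c "
from fit import *
fit('w2',(502,-254),-.15,9,65,82,125); fit('top0',(502,-254),-.15,9,65,82,125)
fit('top0',(664,-5),0.03,8,48,36,70); fit('w2',(664,-5),.03,8,48,36,70)
a,h=ortho('top0',600,730,-70,60,15,4);cv2.imwrite('pics/o3.png',np.hstack([a,cv2.applyColorMap((np.clip(h,0,32)*8).astype(np.uint8),cv2.COLORMAP_JET)])[:, :800])
plan([425.2,42.5,100],np.radians(11.5)); print()
"
```

```text
w2 [ 502.5 -252.8] -9.71 [(0, 1, np.float64(64.5)), (0, -1, np.float64(-64.5)), (1, 1, np.float64(81.2)), (1, -1, np.float64(-81.2))] [ 0.003 -0.003 -0.001  0.002] z 24.6
top0 [ 502.5 -253.1] -9.35 [(0, 1, np.float64(64.4)), (0, -1, np.float64(-64.4)), (1, 1, np.float64(80.7)), (1, -1, np.float64(-80.7))] [-0.003  0.    -0.001  0.004] z 24.4
top0 [660.8  -5.3] 1.68 [(0, 1, np.float64(47.3)), (0, -1, np.float64(-47.3)), (1, 1, np.float64(34.7)), (1, -1, np.float64(-34.7))] [-0.003  0.012 -0.007 -0.001] z 19.5
w2 [660.5  -6.6] 0.83 [(0, 1, np.float64(47.5)), (0, -1, np.float64(-47.5)), (1, 1, np.float64(35.4)), (1, -1, np.float64(-35.4))] [-0.005  0.006 -0.005  0.004] z 16.8
call 0.164, 0.368, 0.396, 0, 0, -0.008, 0.145, 0.376, 0.396, 0, 0, -0.008, 0.126, 0.383, 0.396, 0, 0, -0.008, 0.107, 0.389, 0.396, 0, 0, -0.008
```

View pics/o3.png

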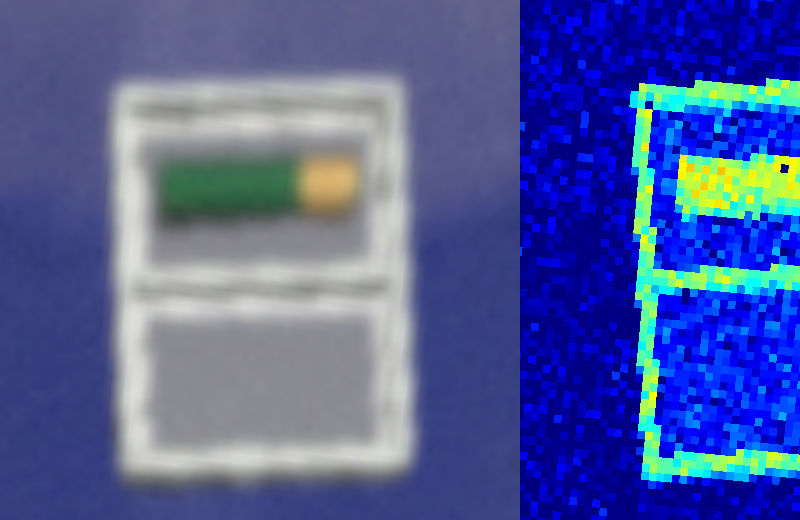

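The battery tray's near bay is free; the green cell is in the far bay. Now I go to the charger.

>>> drive_tool(deltas=[0.164,0.368,0.396,0,0,-0.008,0.145,0.376,0.396,0,0,-0.008,0.126,0.383,0.396,0,0,-0.008,0.107,0.389,0.396,0,0,-0.008,0,0,0,0,0,0])

```text
time_s: 3.45
tool_pos: [423.6, 43.7, 98.0]
eef_rot: [-0.001, -0.102, 0.995, 0.0]
ft_force: [-0.3, -0.2, 0.2]
finger_gap: 92.7
gripper_force: 0.0
```

```bash
python3 -c "
from h import *
shot('wrist','w3');print(np.degrees(yaw()));obj('w3',(425.3,42.4));plan([425.3,42.4,10],np.radians(11.5))"
```

```text
11.614481439587598
w3 c [425.4  42.2] l,w 46.1 38.1 ang 11.8 ztop 25.3 n 3400
call -0.0033, -0.003, 0.5972, 0, -0.0001, 0.0002, -0.0031, -0.003, 0.5972, 0, -0.0001, 0.0002
```

>>> drive_tool(deltas=[-0.005,-0.003,0.597,0,0,0,-0.005,-0.003,0.597,0,0,0,0,0,0,0,0,0])

```text
time_s: 3.88
tool_pos: [425.2, 40.9, 8.9]
eef_rot: [-0.002, -0.099, 0.995, 0.0]
ft_force: [0.1, -0.2, 0.4]
finger_gap: 92.7
gripper_force: 0.0
```

>>> drive_tool(deltas=[0,0,0,0,0,0,0,0,0,0,0,0,0,0,0,0,0,0,0,0,0,0,0,0], gripper=-1, force=15)

```text
time_s: 4.38
tool_pos: [426.4, 41.0, 10.9]
eef_rot: [0.0, -0.1, 0.995, -0.0]
ft_force: [0.5, -0.0, 0.1]
finger_gap: 57.3
gripper_force: 0.0
```

>>> drive_tool(deltas=[0,0,0,0,0,0,0,0,0,0,0,0,0,0,0,0,0,0,0,0,0,0,0,0])

```text
time_s: 4.88
tool_pos: [426.1, 41.0, 10.3]
eef_rot: [-0.0, -0.1, 0.995, 0.0]
ft_force: [-1.7, 0.3, 1.4]
finger_gap: 37.5
gripper_force: 15.0
```

```bash
python3 -c "
from h import *
print(read_state()['tool_pos'],read_state()['finger_gap'])
def loc(x,y,o=(484.0,328.5),a=8.9):
  a=np.radians(a);return np.array(o)+[np.cos(a)*x-np.sin(a)*y,np.sin(a)*x+np.cos(a)*y]
t=loc(-10,53);print('chg body',t,'ear',loc(0,-43))
p=read_state()['tool_pos'];plan([p[0],p[1],110]);plan([*t,75],np.radians(8.9),p0=[p[0],p[1],110],a0=yaw())"
```

```text
[426.13338765  41.02645445  10.33076012] 37.53974510028707
chg body [465.92075087 379.31476902] ear [490.65254661 286.01772577]
call 0, 0.0001, -0.6645, 0, 0, 0, 0, 0, -0.6645, 0, 0, 0
call -0.2021, 0.6165, 0.0667, 0, 0, 0.001, -0.1982, 0.6178, 0.0667, 0, 0, 0.001, -0.1942, 0.619, 0.0667, 0, 0, 0.001, -0.1903, 0.6203, 0.0667, 0, 0, 0.001, -0.1864, 0.6214, 0.0667, 0, 0, 0.001
call -0.1825, 0.6226, 0.0667, 0, 0, 0.001, -0.1785, 0.6238, 0.0667, 0, 0, 0.001
```

>>> drive_tool(deltas=[0,0,-0.665,0,0,0,0,0,-0.665,0,0,0,-0.203,0.617,0.067,0,0,0.001,-0.199,0.618,0.067,0,0,0.001,-0.195,0.619,0.067,0,0,0.001])

```text
time_s: 5.5
tool_pos: [443.4, 187.5, 94.9]
eef_rot: [0.0, -0.09, 0.996, 0.0]
ft_force: [0.1, -1.0, -0.4]
finger_gap: 37.9
gripper_force: 15.0
```

>>> drive_tool(deltas=[-0.191,0.62,0.067,0,0,0.001,-0.187,0.621,0.067,0,0,0.001,-0.183,0.622,0.067,0,0,0.001,-0.18,0.624,0.067,0,0,0.001,0,0,0,0,0,0])

```text
time_s: 6.12
tool_pos: [465.9, 381.5, 73.7]
eef_rot: [-0.001, -0.079, 0.997, -0.0]
ft_force: [-0.4, -0.2, -0.8]
finger_gap: 38.1
gripper_force: 15.0
```

>>> drive_tool(deltas=[0,0,0,0,0,0,0,0,0,0,0,0])

```text
time_s: 6.38
tool_pos: [466.4, 378.4, 75.1]
eef_rot: [0.0, -0.077, 0.997, -0.0]
ft_force: [-0.1, -0.0, -1.6]
finger_gap: 37.6
gripper_force: 15.0
```

```bash
python3 -c "
from h import *
shot('wrist','w4');shot('top','top4');s=read_state();print(s['tool_pos'],s['finger_gap'],np.degrees(yaw()),np.degrees(s['joint_pos'][[0,5]]))
plan([466.5,379.4,29],np.radians(8.9))"
```

```text
[466.54980102 378.52608022  75.2666037 ] 37.56210663552985 8.86149215413411 [ 36.62263657 -62.23804318]
call -0.0008, 0.0115, 0.6169, 0, 0.0001, -0.0001
```

View pics/w4.png

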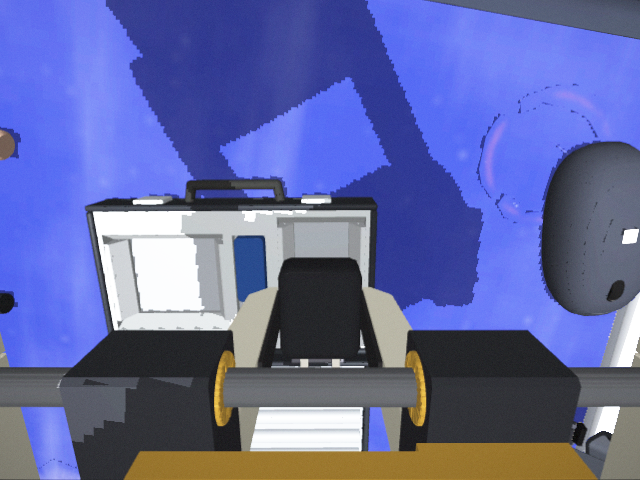

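The gripper holds the charger above its cutout, prongs towards the lid, with the charger top at (320,310). I check its alignment to the case in this view.

```bash
python3 -c "
from h import *
C=cloud(load('w4')).reshape(-1,3); a=np.radians(8.9);M=np.array([[np.cos(a),np.sin(a)],[-np.sin(a),np.cos(a)]])
L=(C[:,:2]-[484,328.5])@M.T; z=C[:,2]
m=(z>84)&(z<94)&(abs(L[:,0]+10)<40)&(abs(L[:,1]-53)<22.); q=L[m]; print('held',len(q),np.percentile(q,[1,99],axis=0).round(1),np.median(z[m]),rect(q))
hi=(z>18)&(z<30)
for x in(-45,-35,-25): 
  q=L[hi&(abs(L[:,0]-x)<2)&(abs(L[:,1])<100),1]; print('edge y',x,q.min().round(1),q.max().round(1))
for y in(-60,-30,0,40): print('front',y,np.sort(L[hi&(abs(L[:,1]-y)<2)&(L[:,0]<0),0])[:3].round(1))
fl=(z<11.5)&(z>5)
for n,lo,h in(('ear',-80,-8),('chg',28,80)):
  q=L[fl&(L[:,1]>lo)&(L[:,1]<h)&(abs(L[:,0])<45)];q2=q[q[:,0]<-10];print(n,np.percentile(q,[1,99],axis=0).round(1).tolist(),np.percentile(q2[:,1],[1,99]).round(1))
"
```

```text
held 7711 [[-32.5  32.8]
 [ 11.2  71.7]] 89.49172786869201 (array([-10.33098316,  52.78668976]), 45.61335754394531, 43.858680725097656, np.float64(-0.022571754977020575))
edge y -45 -86.5 85.0
edge y -35 -86.2 85.7
edge y -25 -85.9 85.3
front -60 [-52.5 -52.  -51.2]
front -30 [-52.9 -50.9 -50.8]
front 0 [-61.9 -60.7 -60.6]
front 40 [-53.5 -53.5 -53.4]
ear [[-25.1, -71.0], [25.6, -17.5]] [-71.1 -17.6]
chg [[-36.0, 35.2], [-13.0, 70.1]] [35.2 70.1]
```

>>> drive_tool(deltas=[0,0,0.4,0,0,0,0,0,0.21,0,0,0,0,0,0,0,0,0,0,0,0,0,0,0])

```text
time_s: 6.98
tool_pos: [466.7, 379.5, 30.0]
eef_rot: [0.0, -0.078, 0.997, 0.0]
ft_force: [-0.4, 0.6, -0.6]
finger_gap: 37.9
gripper_force: 15.0
```

>>> drive_tool(deltas=[0,0,0.015,0,0,0,0,0,0,0,0,0])

```text
time_s: 7.22
tool_pos: [466.5, 379.4, 28.5]
eef_rot: [0.0, -0.078, 0.997, 0.0]
ft_force: [0.3, 0.5, -0.8]
finger_gap: 37.9
gripper_force: 15.0
```

>>> drive_tool(deltas=[0,0,0,0,0,0,0,0,0,0,0,0,0,0,-0.3,0,0,0,0,0,-0.3,0,0,0], gripper=0.1)

```text
time_s: 7.72
tool_pos: [466.2, 379.2, 73.4]
eef_rot: [-0.0, -0.078, 0.997, -0.0]
ft_force: [-0.6, 0.2, 0.8]
finger_gap: 51.0
gripper_force: 0.0
```

>>> drive_tool(deltas=[0,0,0,0,0,0,0,0,0,0,0,0,0,0,0,0,0,0,0,0,0,0,0,0,0,0,0,0,0,0], gripper=-1)

```text
time_s: 8.35
tool_pos: [466.3, 379.3, 72.7]
eef_rot: [-0.0, -0.078, 0.997, -0.0]
ft_force: [-0.1, 0.1, -0.3]
finger_gap: 5.6
gripper_force: 0.0
```

```bash
python3 -c "
from h import *
shot('wrist','w5')
C=cloud(load('w5')).reshape(-1,3); a=np.radians(8.9);M=np.array([[np.cos(a),np.sin(a)],[-np.sin(a),np.cos(a)]])
L=(C[:,:2]-[484,328.5])@M.T; z=C[:,2]
m=(z>33)&(z<46)&(abs(L[:,0]+10)<40)&(abs(L[:,1]-53)<25.); q=L[m]; print(len(q),np.median(z[m]),rect(q),np.percentile(z[m],[5,95]));print(read_state()['tool_pos'],read_state()['finger_gap'])
k=np.polyfit
A=np.c_[q,np.ones(len(q))]; print(np.linalg.lstsq(A,z[m],rcond=None)[0])
"
```

```text
3519 38.65647405841034 (array([-10.30464172,  52.74819183]), 45.35456085205078, 38.0005989074707, np.float64(0.015868878118914242)) [35.1699016  39.81861202]
[466.29279278 379.26863679  72.75746618] 2.906973694120671
[3.98716025e-02 1.71121930e-03 3.89188278e+01]
```

>>> drive_tool(deltas=[0,0,0.2,0,0,0,0,0,0.2,0,0,0,0,0,0.05,0,0,0,0,0,0,0,0,0])

```text
time_s: 8.9
tool_pos: [466.2, 379.2, 38.8]
eef_rot: [-0.0, -0.078, 0.997, -0.0]
ft_force: [1.2, 0.7, -0.3]
finger_gap: 0.4
gripper_force: 0.0
```

>>> drive_tool(deltas=[0,0,0.02,0,0,0,0,0,0.01,0,0,0,0,0,0,0,0,0])

```text
time_s: 9.28
tool_pos: [466.4, 379.4, 37.3]
eef_rot: [0.0, -0.078, 0.997, 0.0]
ft_force: [0.0, 0.1, 1.0]
finger_gap: 0.5
gripper_force: 0.3
```

>>> drive_tool(deltas=[0,0,0.01,0,0,0,0,0,0.01,0,0,0,0,0,0,0,0,0])

```text
time_s: 9.65
tool_pos: [466.4, 379.3, 35.4]
eef_rot: [0.0, -0.078, 0.997, -0.0]
ft_force: [0.7, 0.9, 1.5]
finger_gap: 0.7
gripper_force: 0.7
```

>>> drive_tool(deltas=[0,0,0.01,0,0,0,0,0,0.01,0,0,0,0,0,0,0,0,0])

```text
time_s: 10.02
tool_pos: [466.3, 379.3, 33.8]
eef_rot: [-0.0, -0.078, 0.997, -0.0]
ft_force: [0.2, -0.2, 0.3]
finger_gap: 0.5
gripper_force: 0.2
```

>>> drive_tool(deltas=[0,0,0.01,0,0,0,0,0,0.01,0,0,0,0,0,0,0,0,0])

```text
time_s: 10.4
tool_pos: [466.3, 379.3, 32.4]
eef_rot: [-0.0, -0.078, 0.997, -0.0]
ft_force: [-0.1, 0.7, -0.0]
finger_gap: 0.2
gripper_force: 0.2
```

>>> drive_tool(deltas=[0,0,0.01,0,0,0,0,0,0.01,0,0,0,0,0,0,0,0,0])

```text
time_s: 10.78
tool_pos: [466.4, 379.3, 32.2]
eef_rot: [0.0, -0.078, 0.997, -0.0]
ft_force: [-5.3, -4.3, 14.7]
finger_gap: 0.5
gripper_force: 7.5
```

```bash
python3 -c "
from h import *
shot('wrist','w6')
C=cloud(load('w6')).reshape(-1,3); a=np.radians(8.9);M=np.array([[np.cos(a),np.sin(a)],[-np.sin(a),np.cos(a)]])
L=(C[:,:2]-[484,328.5])@M.T; z=C[:,2]
for x in(-30,-25,-20,-15): m=(abs(L[:,0]-x)<2)&(abs(L[:,1]-53)<14); print(x,m.sum(),np.median(z[m]))
print(read_state()['ft_force'])
"
```

```text
-30 4037 143.8291746294866
-25 478 33.087129570040304
-20 3023 57.00687003580791
-15 62 38.83055794307455
[-5.82394149 -4.69956166 15.16824017]
```

15 N at z = 32.2 means the charger has bottomed at its home height. I back off, open the gripper, check, and head for the earphone case.

>>> drive_tool(deltas=[0,0,-0.3,0,0,0,0,0,-0.6,0,0,0,0,0,0,0,0,0])

```text
time_s: 11.2
tool_pos: [467.5, 380.2, 102.1]
eef_rot: [0.002, -0.078, 0.997, 0.001]
ft_force: [0.2, -0.2, -0.7]
finger_gap: 0.5
gripper_force: 0.0
```

```bash
python3 -c "
from h import *
shot('wrist','w7')
C=cloud(load('w7')).reshape(-1,3); a=np.radians(8.9);M=np.array([[np.cos(a),np.sin(a)],[-np.sin(a),np.cos(a)]])
L=(C[:,:2]-[484,328.5])@M.T; z=C[:,2]
m=(z>28)&(z<46)&(abs(L[:,0]+10)<30)&(abs(L[:,1]-53)<25.); q=L[m]; print(len(q),np.median(z[m]),rect(q))
A=np.c_[q,np.ones(len(q))]; print(np.linalg.lstsq(A,z[m],rcond=None)[0])
plan([522.4,39,110],np.radians(-111.5),n=12)
"
```

```text
3510 32.752100211017336 (array([-10.13990593,  52.6791687 ]), 44.7132682800293, 37.95536804199219, np.float64(0.0002114800064514366))
[ 1.95120849e-02 -2.68343175e-03  3.28919333e+01]
call -0.002, -0.384, -0.012, 0, 0, 0.028, -0.069, -0.377, -0.012, 0, 0, 0.028, -0.134, -0.359, -0.012, 0, 0, 0.028, -0.194, -0.331, -0.011, 0, 0, 0.028, -0.249, -0.292, -0.011, 0, 0, 0.028
call -0.296, -0.244, -0.011, 0, 0, 0.028, -0.334, -0.189, -0.011, 0, 0, 0.028, -0.362, -0.127, -0.011, 0, 0, 0.028, -0.378, -0.063, -0.011, 0, 0, 0.028, -0.384, 0.004, -0.011, 0, 0, 0.028
call -0.377, 0.071, -0.011, 0, 0, 0.028, -0.359, 0.136, -0.011, 0, 0, 0.028
```

>>> drive_tool(deltas=[-0.002,-0.384,-0.012,0,0,0.028,-0.069,-0.377,-0.012,0,0,0.028,-0.134,-0.359,-0.012,0,0,0.028,-0.194,-0.331,-0.011,0,0,0.028,-0.249,-0.292,-0.011,0,0,0.028], gripper=1)

```text
time_s: 11.88
tool_pos: [488.7, 236.2, 101.4]
eef_rot: [-0.001, 0.357, 0.934, -0.001]
ft_force: [-0.4, 0.4, -0.3]
finger_gap: 46.0
gripper_force: 0.0
```

>>> drive_tool(deltas=[-0.296,-0.244,-0.011,0,0,0.028,-0.334,-0.189,-0.011,0,0,0.028,-0.362,-0.127,-0.011,0,0,0.028,-0.378,-0.063,-0.011,0,0,0.028,-0.384,0.004,-0.011,0,0,0.028])

```text
time_s: 12.5
tool_pos: [511.0, 94.2, 105.6]
eef_rot: [-0.0, 0.721, 0.693, -0.001]
ft_force: [-0.1, -0.3, 0.0]
finger_gap: 91.9
gripper_force: 0.0
```

>>> drive_tool(deltas=[-0.377,0.071,-0.011,0,0,0.028,-0.359,0.136,-0.011,0,0,0.028,0,0,0,0,0,0,0,0,0,0,0,0])

```text
time_s: 13.0
tool_pos: [519.9, 38.6, 107.8]
eef_rot: [-0.0, 0.829, 0.56, -0.0]
ft_force: [0.4, 0.4, 0.7]
finger_gap: 92.9
gripper_force: 0.0
```

```bash
python3 -c "
from h import *
shot('wrist','w8')
print(np.degrees(yaw()),read_state()['tool_pos'])
c,l,w,an,T=obj('w8',(522,39)); d=T[:,:2]-T[:,:2].mean(0); ev,E=np.linalg.eigh(d.T@d/len(d)); print(T[:,:2].mean(0),np.sqrt(ev)*4,np.degrees(np.arctan2(E[1,1],E[0,1])))
plan([522.4,39,10],np.radians(-111.5))
C=cloud(load('w7')).reshape(-1,3); a=np.radians(8.9);M=np.array([[np.cos(a),np.sin(a)],[-np.sin(a),np.cos(a)]])
L=(C[:,:2]-[484,328.5])@M.T; z=C[:,2]
m=(z>22)&(z<29)&(abs(L[:,0])<48)&(abs(L[:,1])<80);A=np.c_[L[m],np.ones(m.sum())]; print(np.linalg.lstsq(A,z[m],rcond=None)[0])
"
```

```text
-111.89851140478557 [519.96760467  38.85299049 107.93705582]
w8 c [523.5  40.3] l,w 55.9 45.2 ang 69.8 ztop 25.2 n 4110
[523.74539149  41.33113003] [46.69007393 57.64242799] 68.9730034407054
call 0.0071, 0.0153, 0.6529, -0.0001, 0, -0.0006, 0.007, 0.015, 0.6529, -0.0001, 0, -0.0006
[-4.97041967e-04  1.83246124e-03  2.51806038e+01]
```

```bash
python3 -c "
from h import *
c,l,w,a,T=obj('w3',(425,42)); q=(T[:,:2]-c)@np.array([[np.cos(a),-np.sin(a)],[np.sin(a),np.cos(a)]]); print(np.linalg.lstsq(np.c_[q,np.ones(len(q))],T[:,2],rcond=None)[0])
plan([522.8,39.4,10],np.radians(-111.2),n=2)"
```

```text
w3 c [425.4  42.2] l,w 46.1 38.1 ang 11.8 ztop 25.3 n 3400
[ 1.49895090e-02 -8.16825092e-04  2.45318147e+01]
call 0.0106, 0.0168, 0.6529, -0.0001, 0, -0.001, 0.0104, 0.0165, 0.6529, -0.0001, 0, -0.001
```

The charger showed the same slope on the flat desk, so that is an edge effect and it is home. I descend on the earphone case.

>>> drive_tool(deltas=[0.01,0.016,0.653,0,0,-0.001,0.01,0.016,0.653,0,0,-0.001,0,0,0,0,0,0])

```text
time_s: 13.42
tool_pos: [520.8, 39.5, 7.5]
eef_rot: [-0.002, 0.825, 0.565, -0.003]
ft_force: [-0.5, -0.2, 0.3]
finger_gap: 92.9
gripper_force: 0.0
```

>>> drive_tool(deltas=[0,0,0,0,0,0,0,0,0,0,0,0,0,0,0,0,0,0,0,0,0,0,0,0,0,0,0,0,0,0], gripper=-1, force=15)

```text
time_s: 14.05
tool_pos: [523.2, 38.8, 10.9]
eef_rot: [0.0, 0.826, 0.564, 0.0]
ft_force: [-0.0, -0.1, 0.9]
finger_gap: 47.9
gripper_force: 0.0
```

>>> drive_tool(deltas=[0,0,0,0,0,0,0,0,0,0,0,0])

```text
time_s: 14.3
tool_pos: [523.2, 38.7, 10.8]
eef_rot: [0.0, 0.826, 0.564, 0.0]
ft_force: [-1.7, 0.2, 2.8]
finger_gap: 45.6
gripper_force: 15.0
```

```bash
python3 -c "
from h import *
p=read_state()['tool_pos'];print(p,np.degrees(yaw()))
t=[490.6,285.8];p2=[p[0],p[1],110]
plan([*t,80],np.radians(-81.1),p0=p2,a0=yaw())"
```

```text
[523.15306468  38.74917657  10.82578328] -111.32727814931992
call 0.485, -0.267, 0.067, 0, 0, -0.014, 0.507, -0.223, 0.067, 0, 0, -0.014, 0.524, -0.178, 0.067, 0, 0, -0.014, 0.538, -0.131, 0.067, 0, 0, -0.014, 0.547, -0.084, 0.067, 0, 0, -0.014
call 0.553, -0.035, 0.067, 0, 0, -0.014
```

>>> drive_tool(deltas=[0,0,-0.665,0,0,0,0,0,-0.665,0,0,0,0.485,-0.267,0.067,0,0,-0.014,0.507,-0.223,0.067,0,0,-0.014,0.524,-0.178,0.067,0,0,-0.014])

```text
time_s: 14.92
tool_pos: [506.5, 163.4, 95.2]
eef_rot: [0.0, 0.743, 0.669, 0.0]
ft_force: [0.5, 0.2, -0.4]
finger_gap: 45.8
gripper_force: 15.0
```

>>> drive_tool(deltas=[0.538,-0.131,0.067,0,0,-0.014,0.547,-0.084,0.067,0,0,-0.014,0.55,-0.035,0.067,0,0,-0.014,0,0,0,0,0,0,0,0,0,0,0,0])

```text
time_s: 15.55
tool_pos: [490.5, 285.3, 80.1]
eef_rot: [0.0, 0.65, 0.76, -0.0]
ft_force: [0.2, -0.9, -0.4]
finger_gap: 45.8
gripper_force: 15.0
```

```bash
python3 -c "
from h import *
shot('wrist','w9');p=read_state()['tool_pos'];print(p,np.degrees(yaw()))
C=cloud(load('w9')).reshape(-1,3); a=np.radians(8.9);M=np.array([[np.cos(a),np.sin(a)],[-np.sin(a),np.cos(a)]])
L=(C[:,:2]-[484,328.5])@M.T; z=C[:,2]
print('tcp local',M@(p[:2]-[484,328.5]))
m=(abs(z-94)<6)&(abs(L[:,0])<22)&(abs(L[:,1]+43)<40); q=L[m]; print('held',np.median(z[m]),np.percentile(q,[.5,99.5],axis=0).round(1))
fl=(z<11.5)&(z>5)&(abs(L[:,0])<45)&(L[:,1]>-80)&(L[:,1]<-8);print('floor',fl.sum(),np.percentile(L[fl],[1,99],axis=0).round(1))
hi=(z>18)&(z<30)
for x in(-40,-20,0): 
  q=L[hi&(abs(L[:,0]-x)<2)&(abs(L[:,1])<100),1]; print('edge y',x,q.min().round(1),q.max().round(1))
plan([490.6,285.5,29],np.radians(-81.1))
"
```

```text
[490.66200648 284.96967965  80.22477   ] -81.14749915015534
tcp local [ -0.15279765 -44.03689104]
held 93.79698544646722 [[-21.6 -68.5]
 [ 21.8 -14.4]]
floor 2350 [[-26.5 -41.2]
 [ 25.3 -16.4]]
edge y -40 -58.7 85.3
edge y -20 -13.2 85.2
edge y 0 -13.3 85.2
call 0.0036, 0.0002, 0.3415, 0, 0, -0.0001, 0.0036, 0.0002, 0.3415, 0, 0, -0.0001
```

View pics/w9.png

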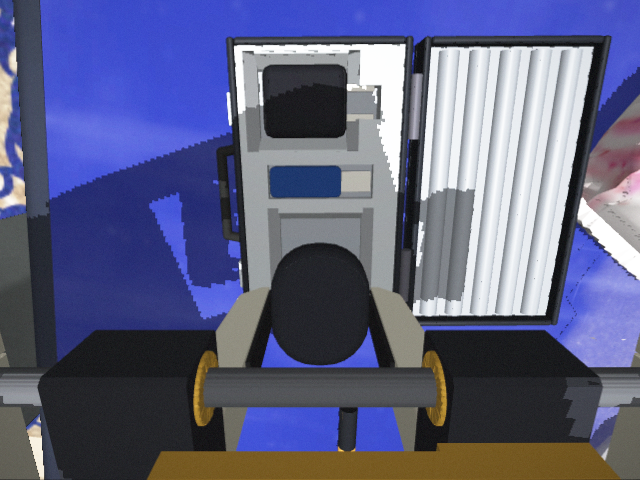

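The earphone case is held squarely above its cutout (320,305), about 1.2 mm too far towards +y. The charger sits home (305,100). I correct and lay it in.

>>> drive_tool(deltas=[-0.008,0,0.4,0,0,0,-0.008,0,0.276,0,0,0,0,0,0,0,0,0,0,0,0,0,0,0])

```text
time_s: 16.1
tool_pos: [491.2, 284.3, 30.4]
eef_rot: [0.0, 0.65, 0.76, 0.0]
ft_force: [-0.4, -0.1, 0.1]
finger_gap: 45.9
gripper_force: 15.0
```

>>> drive_tool(deltas=[0,0,0,0,0,0,0,0,0,0,0,0,0,0,-0.3,0,0,0,0,0,-0.3,0,0,0], gripper=0.25)

```text
time_s: 16.6
tool_pos: [490.7, 284.4, 75.3]
eef_rot: [-0.0, 0.65, 0.76, -0.0]
ft_force: [-0.1, 0.0, -0.4]
finger_gap: 58.1
gripper_force: 0.0
```

>>> drive_tool(deltas=[0,0,0,0,0,0,0,0,0,0,0,0,0,0,0,0,0,0,0,0,0,0,0,0,0,0,0,0,0,0], gripper=-1)

```text
time_s: 17.23
tool_pos: [490.7, 284.4, 74.3]
eef_rot: [-0.0, 0.65, 0.76, -0.0]
ft_force: [0.3, -0.0, -0.2]
finger_gap: 12.3
gripper_force: 0.0
```

```bash
cat >> h.py <<'E'
def ear(tag):
    shot('wrist',tag);p=read_state()['tool_pos'];print(p,np.degrees(yaw()))
    C=cloud(load(tag)).reshape(-1,3); a=np.radians(8.9);M=np.array([[np.cos(a),np.sin(a)],[-np.sin(a),np.cos(a)]])
    L=(C[:,:2]-[484,328.5])@M.T; z=C[:,2]; print('tcp local',M@(p[:2]-[484,328.5]))
    m=(z>28)&(z<45)&(abs(L[:,0])<30)&(abs(L[:,1]+43)<35); q=L[m]; print(m.sum(),np.percentile(z[m],[5,50,95]),np.percentile(q,[.5,99.5],axis=0).round(1),rect(q))
    m&=(np.hypot(L[:,0],L[:,1]+43)<18);q=L[m];print(np.linalg.lstsq(np.c_[q[:,0],q[:,1]+43,np.ones(len(q))],z[m],rcond=None)[0])
E
python3 -c "
from h import *
ear('w10')"
```

```text
[490.71454297 284.37202513  74.35768829] -81.08329801720078
tcp local [ -0.19335707 -44.63547766]
5345 [33.13846156 38.03432605 40.03495185] [[-22.6 -68.4]
 [ 22.5 -14.2]] (array([ 2.52513885e-02, -4.16591148e+01]), 55.96041488647461, 46.64569091796875, np.float64(-1.570623379221666))
[-2.23481383e-03 -6.86340137e-02  3.87158478e+01]
```

>>> drive_tool(deltas=[-0.027,0,0.2,0,0,0,0,0,0.2,0,0,0,0,0,0.05,0,0,0,0,0,0,0,0,0])

```text
time_s: 17.77
tool_pos: [490.9, 282.3, 40.3]
eef_rot: [-0.0, 0.65, 0.76, -0.0]
ft_force: [-1.1, 0.2, 0.4]
finger_gap: 0.5
gripper_force: 0.0
```

>>> drive_tool(deltas=[0,0,0.01,0,0,0,0,0,0.01,0,0,0,0,0,0.01,0,0,0,0,0,0,0,0,0])

```text
time_s: 18.27
tool_pos: [491.1, 282.4, 38.6]
eef_rot: [0.0, 0.65, 0.76, 0.0]
ft_force: [-0.5, 0.3, 0.0]
finger_gap: 0.5
gripper_force: 0.1
```

>>> drive_tool(deltas=[0,0,0.01,0,0,0,0,0,0.01,0,0,0,0,0,0,0,0,0])

```text
time_s: 18.65
tool_pos: [491.1, 282.4, 37.1]
eef_rot: [0.0, 0.65, 0.76, 0.0]
ft_force: [-0.0, 0.3, 1.3]
finger_gap: 0.3
gripper_force: 0.7
```

>>> drive_tool(deltas=[0,0,0.01,0,0,0,0,0,0.01,0,0,0,0,0,0,0,0,0])

```text
time_s: 19.02
tool_pos: [491.2, 282.4, 35.7]
eef_rot: [0.0, 0.65, 0.76, 0.0]
ft_force: [0.3, -1.2, 3.0]
finger_gap: 0.2
gripper_force: 1.5
```

>>> drive_tool(deltas=[0,0,0.01,0,0,0,0,0,0.01,0,0,0,0,0,0,0,0,0])

```text
time_s: 19.4
tool_pos: [491.0, 282.3, 33.8]
eef_rot: [-0.0, 0.65, 0.76, -0.0]
ft_force: [0.3, -0.2, 1.2]
finger_gap: 0.4
gripper_force: 0.5
```

>>> drive_tool(deltas=[0,0,0.01,0,0,0,0,0,0.01,0,0,0,0,0,0,0,0,0])

```text
time_s: 19.77
tool_pos: [491.0, 282.4, 32.4]
eef_rot: [-0.0, 0.65, 0.76, -0.0]
ft_force: [0.5, -0.4, 0.8]
finger_gap: 0.4
gripper_force: 0.3
```

>>> drive_tool(deltas=[0,0,0.01,0,0,0,0,0,0.004,0,0,0,0,0,0,0,0,0])

```text
time_s: 20.15
tool_pos: [491.1, 282.3, 32.0]
eef_rot: [0.0, 0.65, 0.76, -0.0]
ft_force: [-3.4, -3.6, 8.4]
finger_gap: 0.3
gripper_force: 4.4
```

Bottomed at 32.0. I rise and check.

>>> drive_tool(deltas=[0,0,-0.4,0,0,0,0,0,-0.5,0,0,0,0,0,0,0,0,0,0,0,0,0,0,0])

```text
time_s: 20.65
tool_pos: [490.7, 282.3, 98.3]
eef_rot: [-0.0, 0.65, 0.76, -0.0]
ft_force: [-0.3, -0.4, -0.6]
finger_gap: 0.4
gripper_force: 0.0
```

```bash
python3 -c "
from h import *
ear('w11')"
```

```text
[490.60109041 282.2268166   97.86357095] -81.08374624497972
tcp local [ -0.63732968 -46.73730531]
4569 [29.99436484 32.61615602 33.83467519] [[-22.1 -66.1]
 [ 21.5 -15. ]] (array([ -0.27485085, -40.59640121]), 53.49348831176758, 45.35212707519531, np.float64(-1.5587163955781627))
[-1.61990486e-03  2.61693193e-04  3.28911814e+01]
```

The earphone case is level and its top is at 32, so it is home. Highlighter next.

```bash
python3 -c "
from h import *
plan([530.6,-72,100],np.radians(-175.7),n=10)"
```

```text
call -0.475, -0.021, -0.003, 0, 0, 0.026, -0.472, 0.058, -0.003, 0, 0, 0.026, -0.456, 0.135, -0.003, 0, 0, 0.026, -0.428, 0.208, -0.003, 0, 0, 0.026, -0.388, 0.275, -0.003, 0, 0, 0.026
call -0.337, 0.335, -0.003, 0, 0, 0.026, -0.277, 0.386, -0.003, 0, 0, 0.026, -0.21, 0.426, -0.003, 0, 0, 0.026, -0.137, 0.455, -0.003, 0, 0, 0.026, -0.061, 0.471, -0.003, 0, 0, 0.026
```

>>> drive_tool(deltas=[-0.475,-0.021,0,0,0,0.026,-0.472,0.058,0,0,0,0.026,-0.456,0.135,0,0,0,0.026,-0.428,0.208,0,0,0,0.026,-0.388,0.275,0,0,0,0.026], gripper=0.3)

```text
time_s: 21.32
tool_pos: [511.2, 104.1, 97.8]
eef_rot: [-0.0, 0.9, 0.437, -0.001]
ft_force: [0.1, -0.9, -0.6]
finger_gap: 45.9
gripper_force: 0.0
```

>>> drive_tool(deltas=[-0.337,0.335,0,0,0,0.026,-0.277,0.386,0,0,0,0.026,-0.21,0.426,0,0,0,0.026,-0.137,0.455,0,0,0,0.026,-0.061,0.471,0,0,0,0.026])

```text
time_s: 21.95
tool_pos: [533.4, -72.6, 97.8]
eef_rot: [-0.0, 0.999, 0.044, -0.001]
ft_force: [0.3, -1.1, -0.1]
finger_gap: 60.6
gripper_force: 0.0
```

>>> drive_tool(deltas=[0,0,0,0,0,0,0,0,0,0,0,0])

```text
time_s: 22.2
tool_pos: [533.5, -71.1, 98.1]
eef_rot: [-0.0, 0.999, 0.047, -0.001]
ft_force: [-0.8, 0.5, -0.6]
finger_gap: 60.4
gripper_force: 0.0
```

```bash
python3 -c "
from h import *
shot('wrist','w12');print(np.degrees(yaw()),read_state()['tool_pos'],np.degrees(read_state()['joint_pos'][5]))
obj('w12',(530,-72),r=90)
plan([530.6,-72,8.5],np.radians(-175.7),n=2)
from fit import fit
fit('w12',(661,-5.5),.025,8,48,36,70)"
```

```text
-174.575482834956 [533.53717725 -70.85778201  98.36510326] 74.2859000135835
w12 c [531.7 -71.9] l,w 125.3 14.7 ang 4.3 ztop 16.2 n 3315
call -0.0196, 0.006, 0.5991, 0, 0.0001, 0.0016, -0.0199, 0.0061, 0.5991, 0, 0.0001, 0.0016
w12 [662.1  -5.9] 1.01 [(0, -1, np.float64(-48.0)), (1, 1, np.float64(35.8)), (1, -1, np.float64(-35.8))] [ 0.006 -0.011  0.006] z 18.1
```

>>> drive_tool(deltas=[-0.017,0.006,0.599,0,0,0.0016,-0.017,0.006,0.599,0,0,0.0016,0,0,0,0,0,0])

```text
time_s: 22.62
tool_pos: [529.3, -71.5, 6.3]
eef_rot: [-0.001, 0.999, 0.037, -0.003]
ft_force: [-1.2, 0.3, 0.9]
finger_gap: 59.9
gripper_force: 0.0
```

>>> drive_tool(deltas=[0,0,0,0,0,0,0,0,0,0,0,0,0,0,0,0,0,0,0,0,0,0,0,0,0,0,0,0,0,0], gripper=-1, force=15)

```text
time_s: 23.25
tool_pos: [531.5, -72.7, 9.4]
eef_rot: [0.0, 0.999, 0.036, 0.0]
ft_force: [0.5, -0.4, 2.2]
finger_gap: 14.8
gripper_force: 8.7
```

```bash
cat >> h.py <<'E'
def loc(o,adeg,x,y):
    a=np.radians(adeg);return np.array(o)+[np.cos(a)*x-np.sin(a)*y,np.sin(a)*x+np.cos(a)*y]
E
python3 -c "
from h import *
p=read_state()['tool_pos'];a=yaw();print(p,np.degrees(a),read_state()['finger_gap'])
t=loc((502.5,-253),-9.6,-42,4);print(t);plan([*t,70],a+np.radians(76.1),p0=[p[0],p[1],100],a0=a)"
```

```text
[531.47247281 -72.66970421   9.37121894] -175.8343170571387 14.838000582924975
[ 461.75524143 -242.05172849]
call -0.136, 0.273, 0.05, 0, 0, -0.026, -0.18, 0.247, 0.05, 0, 0, -0.026, -0.218, 0.214, 0.05, 0, 0, -0.026, -0.25, 0.175, 0.05, 0, 0, -0.026, -0.276, 0.131, 0.05, 0, 0, -0.026
call -0.294, 0.084, 0.05, 0, 0, -0.026, -0.303, 0.034, 0.05, 0, 0, -0.026, -0.305, -0.017, 0.05, 0, 0, -0.026
```

>>> drive_tool(deltas=[0,0,0,0,0,0,0,0,-0.6,0,0,0,0,0,-0.6,0,0,0,-0.136,0.273,0.05,0,0,-0.0264,-0.18,0.247,0.05,0,0,-0.0264])

```text
time_s: 23.88
tool_pos: [514.0, -115.4, 92.1]
eef_rot: [0.0, 0.979, 0.204, 0.0]
ft_force: [0.2, -0.1, 0.2]
finger_gap: 15.3
gripper_force: 15.0
```

>>> drive_tool(deltas=[-0.218,0.214,0.05,0,0,-0.0264,-0.25,0.175,0.05,0,0,-0.0264,-0.276,0.131,0.05,0,0,-0.0264,-0.294,0.084,0.05,0,0,-0.0264,-0.303,0.034,0.05,0,0,-0.0264])

```text
time_s: 24.5
tool_pos: [470.0, -221.5, 72.8]
eef_rot: [-0.0, 0.814, 0.581, -0.0]
ft_force: [-0.5, -0.0, -0.7]
finger_gap: 15.0
gripper_force: 15.0
```

>>> drive_tool(deltas=[-0.305,-0.017,0.05,0,0,-0.0264,0,0,0,0,0,0,0,0,0,0,0,0])

```text
time_s: 24.88
tool_pos: [461.8, -241.7, 69.2]
eef_rot: [-0.0, 0.766, 0.643, 0.0]
ft_force: [0.1, -0.1, 0.0]
finger_gap: 15.2
gripper_force: 15.0
```

```bash
python3 -c "
from h import *
shot('wrist','w13');print(np.degrees(yaw()),read_state()['tool_pos'],read_state()['finger_gap'],np.degrees(read_state()['joint_pos'][5]))
from fit import fit
fit('w13',(502.5,-253),np.radians(-9.6),9,65,82,125)
plan([461.8,-242,17.8],np.radians(-99.6))"
```

```text
-99.95511078870594 [ 461.90053824 -241.54215606   69.32184797] 15.078177978457854 -20.46481158667039
w13 [ 503.2 -253.5] -9.77 [(0, 1, np.float64(64.7)), (0, -1, np.float64(-64.7)), (1, 1, np.float64(82.0))] [-0.003  0.     0.002] z 24.2
call -0.0032, -0.0002, 0.3435, 0, 0, -0.0005, -0.0031, -0.0002, 0.3435, 0, 0, -0.0005
```

View pics/w13.png

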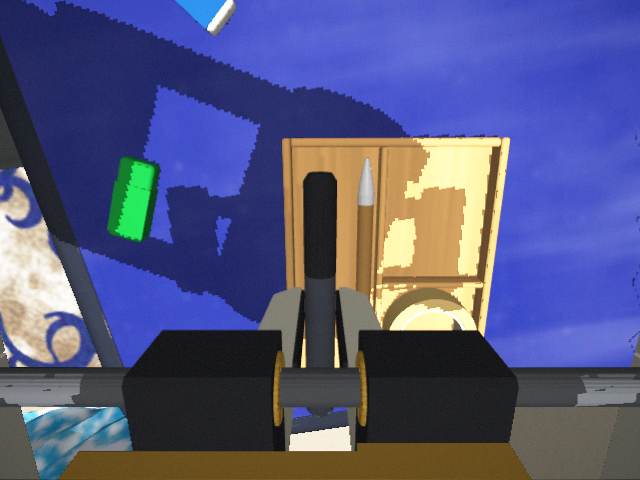

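The highlighter is held parallel to the bay and left of the pen; it spans (320,172)–(320,410).

>>> drive_tool(deltas=[0,0,0.4,0,0,0,0,0,0.28,0,0,0,0,0,0,0,0,0,0,0,0,0,0,0])

```text
time_s: 25.42
tool_pos: [462.2, -241.9, 19.2]
eef_rot: [0.0, 0.765, 0.644, 0.0]
ft_force: [0.1, -0.1, -0.6]
finger_gap: 14.9
gripper_force: 15.0
```

>>> drive_tool(deltas=[0,0,0,0,0,0,0,0,0,0,0,0,0,0,-0.3,0,0,0,0,0,-0.6,0,0,0], gripper=-0.45)

```text
time_s: 25.92
tool_pos: [460.8, -241.6, 85.3]
eef_rot: [-0.001, 0.765, 0.644, -0.0]
ft_force: [0.6, 0.6, 0.8]
finger_gap: 25.6
gripper_force: 0.0
```

```bash
python3 -c "
from h import *
print(read_state()['tool_pos'])
plan([418.6,-75.9,100],np.radians(-142),n=7)"
```

```text
[ 460.81157801 -241.60987671   85.29487584]
call 0.297, -0.133, -0.027, 0, 0, 0.017, 0.282, -0.164, -0.027, 0, 0, 0.017, 0.263, -0.192, -0.028, 0, 0, 0.017, 0.241, -0.219, -0.028, 0, 0, 0.017, 0.217, -0.243, -0.028, 0, 0, 0.017
call 0.19, -0.264, -0.028, 0, 0, 0.017, 0.162, -0.283, -0.028, 0, 0, 0.017
```

```bash
python3 -c "
from h import *
plan([418.8,-75.9,100],np.radians(-51.6),n=5)"
```

```text
call 0.416, -0.186, -0.038, 0, 0, -0.027, 0.442, -0.113, -0.039, 0, 0, -0.027, 0.454, -0.038, -0.039, 0, 0, -0.027, 0.454, 0.039, -0.039, 0, 0, -0.027, 0.441, 0.114, -0.039, 0, 0, -0.027
```

>>> drive_tool(deltas=[0.416,-0.186,-0.04,0,0,-0.027,0.442,-0.113,-0.04,0,0,-0.027,0.454,-0.038,-0.04,0,0,-0.027,0.454,0.039,-0.04,0,0,-0.027,0.441,0.114,-0.04,0,0,-0.027], gripper=0.3)

```text
time_s: 26.55
tool_pos: [418.8, -75.6, 101.2]
eef_rot: [0.0, 0.43, 0.903, 0.0]
ft_force: [-0.0, -0.1, 0.9]
finger_gap: 59.7
gripper_force: 0.0
```

>>> drive_tool(deltas=[0,0,0,0,0,0,0,0,0,0,0,0])

```text
time_s: 26.8
tool_pos: [419.3, -76.9, 100.9]
eef_rot: [0.0, 0.433, 0.901, -0.0]
ft_force: [-0.4, 0.0, 0.4]
finger_gap: 60.3
gripper_force: 0.0
```

```bash
python3 -c "
from h import *
shot('wrist','w14');shot('top','top14');print(np.degrees(yaw()),read_state()['tool_pos'])
obj('w14',(418.8,-75.9))
plan([418.8,-75.9,4],np.radians(-51.6),n=2)
C=cloud(load('w14'));L=(C.reshape(-1,3)[:,:2]-[502.5,-253])@np.array([[np.cos(-.1676),-np.sin(-.1676)],[np.sin(-.1676),np.cos(-.1676)]]);z=C.reshape(-1,3)[:,2]
m=(abs(L[:,0]+38)<14)&(abs(L[:,1])<70)&(z>13)&(z<30);print(m.sum()); print(np.median(z[m]),rect(L[m])) if m.sum()>20 else 0
C=cloud(load('top14'));L=(C.reshape(-1,3)[:,:2]-[502.5,-253])@np.array([[np.cos(-.1676),-np.sin(-.1676)],[np.sin(-.1676),np.cos(-.1676)]]);z=C.reshape(-1,3)[:,2]
m=(L[:,0]>-55)&(L[:,0]<-23)&(abs(L[:,1])<72)&(z>13)&(z<30);print(m.sum(),np.median(z[m]),rect(L[m]))
"
```

```text
-51.33639414848721 [419.2837748  -77.19559535 100.667218  ]
w14 c [418.7 -75.4] l,w 49.5 21.5 ang -52.0 ztop 13.3 n 1995
call 0.0088, 0.003, 0.6444, 0, 0, 0.0004, 0.0088, 0.0029, 0.6444, 0, 0, 0.0004
1141
19.34451257928461 (array([-42.71319962,  14.17786217]), 70.11638641357422, 15.174406051635742, np.float64(1.5628751536066194))
59 18.025492356557038 (array([-43.63514709, -49.77694702]), 15.55666732788086, 14.051793098449707, np.float64(1.4429142607264906))
```

The highlighter rests flat in the bay, with its top at about 19. Now the eraser.

>>> drive_tool(deltas=[0.009,0.004,0.644,0,0,0,0.009,0.004,0.64,0,0,0,0,0,0,0,0,0])

```text
time_s: 27.28
tool_pos: [418.6, -75.7, 3.0]
eef_rot: [-0.001, 0.433, 0.901, -0.0]
ft_force: [-0.0, 0.3, 0.3]
finger_gap: 60.4
gripper_force: 0.0
```

>>> drive_tool(deltas=[0,0,0,0,0,0,0,0,0,0,0,0,0,0,0,0,0,0,0,0,0,0,0,0,0,0,0,0,0,0], gripper=-1, force=12)

```text
time_s: 27.9
tool_pos: [418.8, -75.1, 4.5]
eef_rot: [0.0, 0.432, 0.902, -0.0]
ft_force: [0.0, -0.9, 0.6]
finger_gap: 20.4
gripper_force: 12.0
```

```bash
python3 -c "
from h import *
p=read_state()['tool_pos'];a=yaw();print(p,np.degrees(a),read_state()['finger_gap'])
t=loc((502.7,-253.2),-9.7,28,35.5);print(t);plan([*t,70],np.radians(-9.6),p0=[p[0],p[1],90],a0=a)"
```

```text
[418.75859047 -75.09403886   4.48103887] -51.200258348435746 20.40580922679369
[ 536.28107011 -222.92522948]
call -0.504, -0.003, 0.053, 0, 0, -0.023, -0.498, -0.076, 0.053, 0, 0, -0.023, -0.482, -0.147, 0.053, 0, 0, -0.023, -0.455, -0.215, 0.053, 0, 0, -0.023, -0.419, -0.279, 0.053, 0, 0, -0.023
```

>>> drive_tool(deltas=[0,0,-0.57,0,0,0,0,0,-0.57,0,0,0,-0.504,-0.003,0.053,0,0,-0.023,-0.498,-0.076,0.053,0,0,-0.023,-0.482,-0.147,0.053,0,0,-0.023])

```text
time_s: 28.52
tool_pos: [489.9, -164.9, 78.0]
eef_rot: [0.0, 0.226, 0.974, -0.0]
ft_force: [-0.2, 0.5, 0.2]
finger_gap: 20.5
gripper_force: 12.0
```

>>> drive_tool(deltas=[-0.455,-0.215,0.053,0,0,-0.023,-0.419,-0.279,0.053,0,0,-0.023,0,0,0,0,0,0,0,0,0,0,0,0])

```text
time_s: 29.02
tool_pos: [535.6, -222.9, 69.7]
eef_rot: [-0.0, 0.086, 0.996, 0.0]
ft_force: [0.3, 0.8, 0.1]
finger_gap: 20.9
gripper_force: 12.0
```

```bash
python3 -c "
from h import *
print(np.degrees(yaw()),read_state()['tool_pos'],read_state()['finger_gap'])
plan([536.3,-222.9,9.5],np.radians(-9.6),n=2)"
```

```text
-9.892135538019556 [ 535.6335667  -222.86253341   69.69877334] 20.92268730586322
call -0.0047, 0.0004, 0.4013, 0, -0.0001, -0.0004, -0.0046, 0.0004, 0.4013, 0, -0.0001, -0.0004
```

>>> drive_tool(deltas=[0,0,0.45,0,0,0,0,0,0.35,0,0,0,0,0,0,0,0,0,0,0,0,0,0,0])

```text
time_s: 29.52
tool_pos: [536.2, -222.9, 11.3]
eef_rot: [0.0, 0.085, 0.996, -0.0]
ft_force: [0.5, -0.6, 0.6]
finger_gap: 20.5
gripper_force: 12.0
```

>>> drive_tool(deltas=[0,0,0,0,0,0,0,0,0,0,0,0,0,0,-0.3,0,0,0,0,0,-0.7,0,0,0,0,0,0,0,0,0], gripper=-0.2)

```text
time_s: 30.15
tool_pos: [537.7, -224.0, 89.6]
eef_rot: [0.003, 0.086, 0.996, -0.001]
ft_force: [0.2, -0.7, -0.9]
finger_gap: 37.3
gripper_force: 0.0
```

```bash
python3 -c "
from h import *
print(read_state()['tool_pos'],np.degrees(yaw()))
shot('wrist','w15')
plan([532.8,145.6,100],np.radians(97.2-180),n=8)"
```

```text
[ 537.74420357 -224.00503003   89.64880562] -9.813372228091573
call 0.111, 0.605, -0.022, 0, 0, 0.025, 0.206, 0.58, -0.022, 0, 0, 0.025, 0.295, 0.54, -0.022, 0, 0, 0.025, 0.377, 0.486, -0.022, 0, 0, 0.025, 0.449, 0.42, -0.022, 0, 0, 0.025
call 0.51, 0.344, -0.022, 0, 0, 0.025, 0.558, 0.258, -0.022, 0, 0, 0.025, 0.592, 0.166, -0.022, 0, 0, 0.025
```

View pics/w15.png

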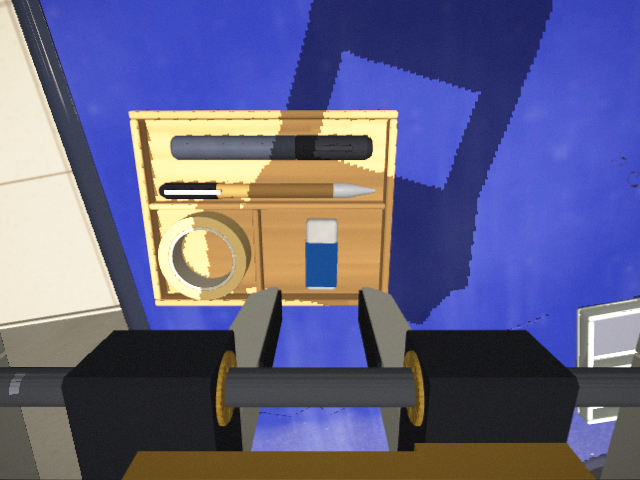

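The highlighter lies beside the pen (270,147), and the eraser lies flat in its bay (321,253). Battery next.

>>> drive_tool(deltas=[0.111,0.605,-0.02,0,0,0.0254,0.206,0.58,-0.02,0,0,0.0254,0.295,0.54,-0.02,0,0,0.0254,0.377,0.486,-0.02,0,0,0.0254,0.449,0.42,-0.02,0,0,0.0254], gripper=0.2)

```text
time_s: 30.82
tool_pos: [533.0, 9.0, 91.5]
eef_rot: [-0.001, 0.468, 0.884, -0.0]
ft_force: [0.4, 0.1, -0.4]
finger_gap: 56.0
gripper_force: 0.0
```

>>> drive_tool(deltas=[0.51,0.344,-0.02,0,0,0.0254,0.558,0.258,-0.02,0,0,0.0254,0.592,0.166,-0.02,0,0,0.0254,0,0,0,0,0,0,0,0,0,0,0,0])

```text
time_s: 31.45
tool_pos: [532.1, 145.5, 96.1]
eef_rot: [-0.0, 0.661, 0.75, -0.001]
ft_force: [0.3, -0.3, -0.1]
finger_gap: 55.9
gripper_force: 0.0
```

```bash
python3 -c "
from h import *
shot('wrist','w16');print(np.degrees(yaw()),read_state()['tool_pos'])
obj('w16',(532.8,145.6))
plan([532.8,145.6,6],np.radians(-83),n=2)"
```

```text
-82.88211449116763 [532.24240618 145.11512499  96.35151557]
w16 c [533.5 146. ] l,w 49.5 13.7 ang -83.1 ztop 15.0 n 1278
call 0.0029, 0.0047, 0.6023, -0.0001, 0, 0.0002, 0.0028, 0.0044, 0.6023, -0.0001, 0, 0.0002
```

>>> drive_tool(deltas=[0.003,0.006,0.602,0,0,0,0.003,0.006,0.602,0,0,0,0,0,0,0,0,0])

```text
time_s: 31.88
tool_pos: [532.2, 145.0, 4.0]
eef_rot: [-0.001, 0.662, 0.749, -0.002]
ft_force: [-0.4, -0.3, 0.3]
finger_gap: 55.4
gripper_force: 0.0
```

>>> drive_tool(deltas=[0,0,0,0,0,0,0,0,0,0,0,0,0,0,0,0,0,0,0,0,0,0,0,0,0,0,0,0,0,0], gripper=-1, force=15)

```text
time_s: 32.5
tool_pos: [533.4, 146.5, 6.9]
eef_rot: [0.0, 0.662, 0.749, 0.0]
ft_force: [-0.7, -0.6, 2.0]
finger_gap: 13.9
gripper_force: 15.0
```

```bash
python3 -c "
from h import *
p=read_state()['tool_pos'];a=yaw();print(p,np.degrees(a),read_state()['finger_gap'])
t=loc((661.3,-5.8),1.3,-23,0);print(t);plan([*t,70],a-np.radians(5.7),p0=[p[0],p[1],90],a0=a)"
```

```text
[533.37541035 146.45244699   6.91688938] -82.94778378749699 13.913431799029171
[638.30591999  -6.32180867]
call -0.548, 0.285, 0.067, 0, 0, 0.004, -0.541, 0.298, 0.067, 0, 0, 0.004, -0.534, 0.312, 0.067, 0, 0, 0.004, -0.526, 0.325, 0.067, 0, 0, 0.004
```

```bash
python3 -c "
from h import *
for t in('top0','scene0'):
  C=cloud(load(t)).reshape(-1,3)
  for y in range(-90,90,20):
    m=(abs(C[:,1]-y)<10)&(C[:,2]>60)&(C[:,2]<400)&(C[:,0]>560)&(C[:,0]<900); print(t,y,np.sort(C[m,0])[:5:4].round() if m.sum()>5 else None,end=' ')
  print()
"
```

```text
top0 -90 [775. 776.] top0 -70 [780. 781.] top0 -50 [770. 776.] top0 -30 [759. 761.] top0 -10 [759. 760.] top0 10 [776. 777.] top0 30 [771. 772.] top0 50 [765. 765.] top0 70 [763. 763.] 
scene0 -90 [772. 776.] scene0 -70 [777. 778.] scene0 -50 [767. 774.] scene0 -30 [757. 760.] scene0 -10 [759. 760.] scene0 10 [771. 835.] scene0 30 [767. 769.] scene0 50 [761. 762.] scene0 70 [761. 762.]
```

The bottles stand 25 mm clear of the gripper body, so I go on.

>>> drive_tool(deltas=[0,0,-0.55,0,0,0,0,0,-0.55,0,0,0,-0.548,0.285,0.06,0,0,0.004,-0.541,0.298,0.06,0,0,0.004,-0.534,0.312,0.06,0,0,0.004])

```text
time_s: 33.12
tool_pos: [612.7, 30.6, 75.7]
eef_rot: [0.0, 0.69, 0.724, 0.0]
ft_force: [0.1, -0.6, 0.4]
finger_gap: 13.8
gripper_force: 15.0
```

>>> drive_tool(deltas=[-0.526,0.315,0.06,0,0,0.004,0,0,0,0,0,0,0,0,0,0,0,0])

```text
time_s: 33.5
tool_pos: [637.2, -6.2, 71.0]
eef_rot: [-0.0, 0.699, 0.715, -0.0]
ft_force: [0.4, -0.3, -0.1]
finger_gap: 13.7
gripper_force: 15.0
```

```bash
python3 -c "
from h import *
shot('wrist','w17');print(np.degrees(yaw()),read_state()['tool_pos'],read_state()['finger_gap'])
plan([637.5,-6.3,16.3],np.radians(-88.7),n=2)"
```

```text
-88.67878176070401 [637.12185088  -5.80252376  71.23991092] 13.860004712903482
call -0.0034, 0.0025, 0.3663, 0, 0, 0, -0.0034, 0.0025, 0.3663, 0, 0, 0
```

View pics/w17.png

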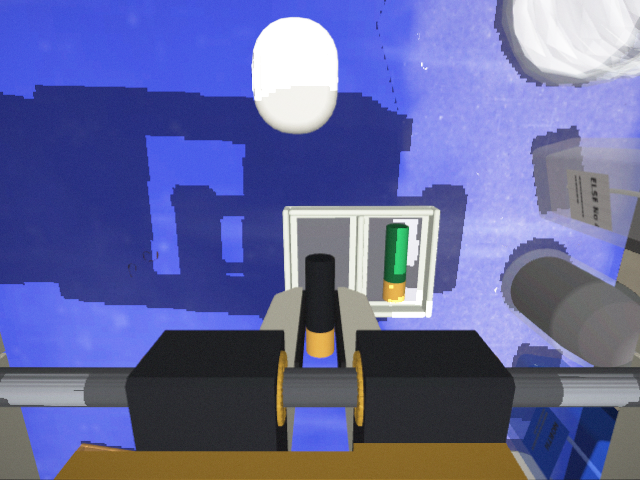

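The battery is held above the near bay, parallel to the green cell. I lower it.

>>> drive_tool(deltas=[-0.003,0.003,0.4,0,0,0,0,0,0.328,0,0,0,0,0,0,0,0,0,0,0,0,0,0,0])

```text
time_s: 34.05
tool_pos: [638.1, -6.1, 18.0]
eef_rot: [0.0, 0.699, 0.715, 0.0]
ft_force: [0.3, 0.7, 0.4]
finger_gap: 14.0
gripper_force: 15.0
```

>>> drive_tool(deltas=[0,0,0,0,0,0,0,0,0,0,0,0,0,0,-0.3,0,0,0,0,0,-0.6,0,0,0,0,0,0,0,0,0], gripper=-0.45)

```text
time_s: 34.67
tool_pos: [639.7, -6.8, 89.9]
eef_rot: [0.003, 0.699, 0.715, 0.002]
ft_force: [-0.9, -0.3, 0.0]
finger_gap: 25.5
gripper_force: 0.0
```

>>> drive_tool(deltas=[0.6,0,-0.2,0,0,0,0.6,0,-0.2,0,0,0,0,0,0,0,0,0])

```text
time_s: 35.05
tool_pos: [636.0, 85.7, 116.1]
eef_rot: [0.001, 0.698, 0.716, 0.001]
ft_force: [0.8, -0.3, 0.3]
finger_gap: 25.9
gripper_force: 0.0
```

```bash
python3 -c "
from h import *
print(read_state()['tool_pos'])
shot('wrist','w18');s=shot('top','top18');cv2.imwrite('pics/f.png',np.vstack([cv2.resize(load('w18')['p'],(400,300)),cv2.resize(load('top18')['p'][140:360,90:540],None,fx=.9,fy=.9)[:,:400]]))
obj('top18',(419,146))
a,_=ortho('top18',430,720,-350,430,15,1);cv2.imwrite('pics/f2.png',np.vstack([a,np.pad(cv2.resize(load('w18')['p'],(400,300)),((0,0),(0,a.shape[1]-400),(0,0)))]));print(a.shape)"
```

```text
[636.00347194  85.69034441 116.09852411]Traceback (most recent call last):
  File "<string>", line 5, in <module>
    obj('top18',(419,146))
    ~~~^^^^^^^^^^^^^^^^^^^
  File "h.py", line 44, in obj
    best=min((i for i in range(1,n) if st[i,4]>60),key=lambda i:np.hypot(*(C[L==i][:,:2].mean(0)-xy)))
ValueError: min() iterable argument is empty
```

>>> drive_tool(deltas=[-0.6,0.1,-0.2,0,0,0,-0.6,0.1,-0.2,0,0,0,-0.6,0.1,0,0,0,0,-0.6,0.1,0,0,0,0,0,0,0,0,0,0])

```text
time_s: 35.78
tool_pos: [669.3, -100.0, 143.3]
eef_rot: [-0.0, 0.701, 0.713, -0.001]
ft_force: [-0.2, 1.0, -0.9]
finger_gap: 25.3
gripper_force: 0.0
```

```bash
python3 -c "
from h import *
print(read_state()['tool_pos'])
shot('wrist','w18');shot('top','top18');shot('scene','scene18')
C=cloud(load('w18')).reshape(-1,3);L=(C[:,:2]-[661.3,-5.8])@np.array([[1,-.0227],[.0227,1]]);z=C[:,2]
m=(abs(L[:,0]+23)<19)&(abs(L[:,1])<30)&(z>11)&(z<25);print(m.sum(),np.percentile(z[m],[5,50,95]),rect(L[m]))
t=load('top18')['p'][120:360,90:540];cv2.imwrite('pics/f2.png',np.vstack([cv2.resize(load('w18')['p'],(426,320)),cv2.resize(t,(426,227))]))"
```

```text
[669.32904928 -99.97416602 143.33148292]
1318 [14.01083539 17.85268026 19.73843855] (array([-23.51408958,  -0.97115898]), 50.332603454589844, 14.181316375732422, np.float64(-1.564460995295545))
```

View pics/f2.png

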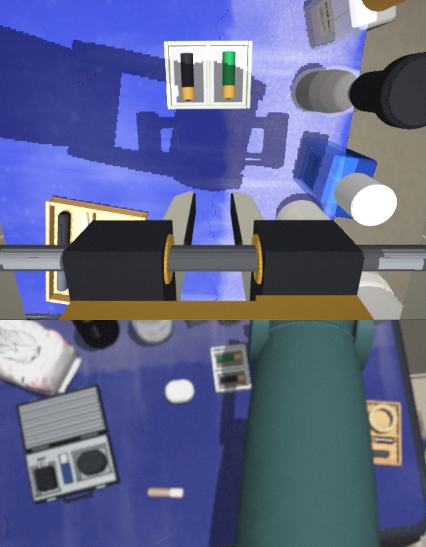

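The battery lies flat in the near bay, the case holds both items, and the lip balm is untouched. I back away from the bottles and hand in.

>>> drive_tool(deltas=[0,-0.5,0,0,0,0,0,-0.5,0,0,0,0,0,0,0,0,0,0,0,0,0,0,0,0])

```text
time_s: 36.42
tool_pos: [595.0, -97.1, 144.4]
eef_rot: [0.0, 0.699, 0.715, 0.0]
ft_force: [0.2, -0.1, -0.3]
finger_gap: 25.9
gripper_force: 0.0
```

```bash
python3 -c "
from h import *
C=cloud(load('top18')).reshape(-1,3); a=np.radians(8.9);M=np.array([[np.cos(a),np.sin(a)],[-np.sin(a),np.cos(a)]]);L=(C[:,:2]-[484,328.5])@M.T
for x,y in((-10,53),(0,-43),(42,0)):
  m=np.hypot(L[:,0]-x,L[:,1]-y)<7; print(np.median(C[m,2]))
obj('top18',(418,146))
print(hand_in())"
```

```text
32.36718750155694
31.676199634711907
25.19880601891748
top18 c [418.1 146.3] l,w 68.3 16.9 ang 82.5 ztop 19.0 n 291
the job is handed in; nothing more can be done
None
```

The job is handed in after about 36 s of the 128 s allowed: the charger and earphone case are pressed home (charger prongs towards the lid), the highlighter, eraser and black battery lie in their bays, and the lip balm was not moved.

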